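# Sort the weighing leftovers and wedge the sample vials tight in their carrier

## Robot

A 7-joint arm with a two-finger parallel gripper is mounted at the origin on the work surface; the furniture and walls round the work are solid. World frame = base frame: x ahead of the robot, y to its left, z up, the work surface at z = 0. Lengths are in m, angles in rad, forces in N, time in s.
With the tool pointing down it reaches from about 0.35 to 0.9 m from the base axis. Payload 8.1 kg.
Tool frame: the origin (TCP) lies on the centre line of the jaws, within the pads' length; the fingertips stand 17 mm ahead of it and the grasp point (between the pads) lies 2 mm behind it; z points along the fingers, y is the direction in which the jaws open and shut (so a half turn about z gives the same grasp; the last joint's range is limited). The gripper opens to 92 mm and grips with 3 to 60 N. Pads are 19 mm wide; open, the fingers measure 130 mm over their backs; the gripper's body (75 mm by 190 mm) begins 47 mm behind the grasp point.
Start: joints at [-1.351, 0.434, 0.025, 1.573, -0.012, 1.134, -0.075], TCP at [0.198, 0.593, 0.244] pointing down, gripper open.
Joint ranges: [-2.62, 2.62], [-0.44, 2.09], [-1.27, 1.32], [0.08, 2.57], [-1.32, 4.46], [0.12, 2], [-2.74, 2.74]. Speed limits (rad/s): [2.22, 2.22, 3.01, 3.01, 3.14, 3.14, 3.14].

## Interface

Orientations are given as a rotation vector (axis times angle).
In Python, from cell import arm, imaging, job gives the robot as it stands.
- The arm moves only by the tool jog_arm, never from a script. Its argument "moves" is a list of rows, each an object with "fingers": the closure, from -1 (fully open) to 1 (shut); "xyz": the shift along the tool's x, y, z in cm, a list of three; "angular": the turn, a rotation vector about the tool's x, y, z in rad, a list of three. In form: [{"fingers": fingers, "xyz": [dx, dy, dz], "angular": [ax, ay, az]}, ...]. A call has 1 to 12 rows; each row is the pose to reach, as a shift and turn from the pose commanded when the call began, along the tool's axes at that moment; what a row does not reach only later rows make up. A row lasts 1/8 s, in which the tool goes at most 62.5 mm and 10.7 degrees, less where a joint would pass 70% of its speed; a pose out of reach is approached as far as the arm can. A call with a gripper value outside its range is refused whole. The fingers move at their own pace and stop on an object; "grip_force" is the grip in N (left out, the last holds). Time passes only in rows, so rows that repeat a pose let the fingers close. It gives the time, the measured TCP pose, the force and the opening at its end, in the units of the state.
- arm.observe(): the state, without advancing time (a new reading comes with each control period).
- imaging.get_image(name): name is "side" or "top"; returns the picture (384x512x3 uint8, red, green, blue); there is no depth.
- imaging.camera_params(name): a dict with "fx", "fy", "cx", "cy" (pixels), "dist" ([k1, k2, p1, p2, k3] as OpenCV has them; the pictures are not rectified), "rvec" (rotation vector, rad) and "tvec" (3), from world to camera coordinates, as OpenCV has them. Camera axes: x right, y down, z forward; pixel columns grow to the right and rows downward; lengths in m; the calibration is good to about 2 mm. A picture is of the moment at which its call begins. camera_params takes no time and is no camera call.
- job.sign_off(): hands the job in, once; it reports no verdict.
The state is a dict: "clock": time; "joints": joint angles; "dq": joint speeds; "joint_efforts": joint torques, N m; "position": TCP position; "ee_rot": TCP orientation; "force": force on the tool from outside, world axes, zero at the start; "ft_torque": the same for the moment, N m; "width": opening from 0.0 (shut) to 1.0 (fully open).
Only numpy, scipy, OpenCV 4.12 (cv2) and the standard library are available. Lean on these libraries where they do the work, as an engineer would, in place of code of your own. Each camera call takes 0.05 s, during which the arm holds its last target. There are 200 camera calls.

## Task

Sort what is left on the bench from weighing, like with like: stand the two black-capped sample vials in the wooden travel carrier, one in each bay; put the white-capped vial into the tray bay where the other white-capped vial stands, and the brass weight into the bay with the smaller brass weight, leaving those two where they are. Then set the wooden wedge in the carrier's slot between the fence and the tapered clamp bar, thin end first, and drive it along the fence until the bar holds both vials tight against the back wall. Everything stays upright.

Things in the scene. Friction and masses are not known exactly. Their poses are not given: they have to be found in the camera images.
- vial_black_1: Small brown sample vial with a black cap, 31 mm diameter, 62 mm tall (straight sides up to 50 mm), 35 g. Origin: centre of its underside, z up. Stands loose on the bench. The two black-capped vials are interchangeable.
- vial_black_2: The other black-capped sample vial, same size and origin. Note: the bench is parted by a fixed blue bag sealer (x 0.28 to 0.65 m, y -0.01 to 0.09 m in the world frame) whose raised lever reaches 0.28 m high at its far end; carry things over it. Left of it stands a fixed balance, 0.13 m high (x 0.37 to 0.56 m, y 0.17 to 0.40 m).
- vial_white: Smaller brown vial with a white cap, 26 mm diameter, 52 mm tall (straight sides up to 42 mm), 28 g, loose on the bench. Origin: centre of its underside.
- weight_big: Loose brass weight, 100 g, 27 mm diameter, 30 mm tall: straight body in the lower 17 mm, narrowing to a knob above (grip the body low). Origin: centre of its underside.
- wedge: Light wooden wedge, dark upright grip on top; 80 g. Body 20 mm high, y=-28 mm (thick end, 34.6 mm wide) to y=+48 mm (thin end, 8 mm). Straight side at x=-10.8 mm; slanted side from x=+23.8 mm at the thick end to x=-2.8 mm at the thin end. Grip 18 mm (x) by 24 mm (y), up to 60 mm height; taken along y, the fingers keep clear of the vials. Origin: underside, below the grip; z up.
- carrier: Fixed wooden travel carrier, 98 mm (x) by 110 mm (y). Origin: centre, at bench level; +x to the back wall. Floor at 15 mm height. Two bays, 44 mm wide, centred at y=+25 and -25 mm; back wall face x=+41 mm, open bay's middle x=+20 mm. Back wall and bar are 41 mm high, side walls 29 mm. Wedge slot along y behind the bar: fence face x=-35.4 mm, 29 mm high; open at the -y end, floor shelf to y=-86 mm.
- clamp_bar (a joint): Travel (m) along carrier +x of the light wooden clamp bar, 92 mm long, tapered back face; 0 = open (face at carrier x=-2 mm), 0.012 = both vials tight. Slides stiffly (2 N), stays put. Wedge: straight side to the fence, y axis along carrier +y, moves to +y. Its origin at carrier (-22, -70) mm has about 9 mm play; tight at about (-24.6, -10) mm; driving takes 5 to 15 N.
- tray: Fixed low steel tray, 88 mm (x) by 136 mm (y). Origin: centre, at bench level. Two bays, 80 mm (x) by 62 mm (y) inside, centred at y=+33 and -33 mm. Floor at 10 mm height, rim and divider at 14 mm. Near the +x end of each bay (about x=+21 mm) one thing already stands: a white-capped vial in one, a small brass weight in the other, either way round. The -x half of each bay is free.
- vial_at_home: White-capped vial (26 mm diameter, 52 mm tall) already standing in one bay of the tray, the bay for white-capped vials. Origin: centre of its underside.
- weight_at_home: Small brass weight (50 g, 21 mm diameter, 24 mm tall) already standing in the other bay of the tray, the bay for weights. Origin: centre of its underside.

How it is judged:
At the end, for the whole second after the job is handed in: Black-capped vials upright, one per bay, within 5 mm of the back wall; clamp bar past 10.5 mm; wedge on the floor within 4 mm of the fence, origin at y -18 to +10 mm in the carrier; white-capped vial and brass weight upright on the tray floor, each in its own kind's bay; all at rest (((y of vial_black_1 in the frame of carrier between 0.012 and 0.038 m and y of vial_black_2 in the frame of carrier between -0.038 and -0.012 m) or (y of vial_black_1 in the frame of carrier between -0.038 and -0.012 m and y of vial_black_2 in the frame of carrier between 0.012 and 0.038 m)) and x of vial_black_1 in the frame of carrier between 0.02 and 0.03 m and angle between each of vial_black_1, vial_black_2, wedge, vial_white, weight_big's own z axis and vertical below 0.12 rad and z of vial_black_1 in the frame of carrier between 0.011 and 0.019 m and linear speed of each of vial_black_1, vial_black_2, wedge, vial_white, weight_big below 0.02 m/s and x of vial_black_2 in the frame of carrier between 0.02 and 0.03 m and z of vial_black_2 in the frame of carrier between 0.011 and 0.019 m and value of joint clamp_bar above 0.0105 m and y of wedge in the frame of carrier between -0.018 and 0.01 m and x of wedge in the frame of carrier between -0.0286 and -0.0206 m and z of wedge in the frame of carrier between 0.011 and 0.019 m and ((y of vial_white in the frame of tray between 0.008 and 0.06 m and y of vial_at_home in the frame of tray above 0.002 m) or (y of vial_white in the frame of tray between -0.06 and -0.008 m and y of vial_at_home in the frame of tray below -0.002 m)) and x of vial_white in the frame of tray between -0.036 and 0.036 m and z of vial_white in the frame of tray between 0.006 and 0.014 m and ((y of weight_big in the frame of tray between 0.008 and 0.06 m and y of weight_at_home in the frame of tray above 0.002 m) or (y of weight_big in the frame of tray between -0.06 and -0.008 m and y of weight_at_home in the frame of tray below -0.002 m)) and x of weight_big in the frame of tray between -0.036 and 0.036 m and z of weight_big in the frame of tray between 0.006 and 0.014 m); the robot touches nothing.
It fails at once if the white-capped vial or the small weight that already stood in the tray is shifted more than 20 mm or tipped (distance of any of vial_at_home, weight_at_home from where it was at the start of the episode above 0.02 m or angle between any of vial_at_home, weight_at_home's own z axis and vertical above 0.5 rad).
It also fails if it takes over 131 s, if anything falls off the work surface, if the arm or the gripper's body presses on something with over 40 N, if the wrist force passes 120 N, or if a joint passes its speed limit or range.

## Working session

There is one attempt and no reset: what is moved stays moved. The work goes in short steps, Python scripts to look and compute and a tool call to move; the robot and the scene stay as the last step left them, time stands still between calls to the robot, and variables do not carry over. Pictures are saved under pics/ and viewed, about 12 in all and at most 16, crops included, and the job is handed in when it is done.

Besides the shell and the picture viewer there is one more tool, called after ">>>" in YAML: its name, and indented under it one key for each argument. jog_arm: Moves the arm, as the interface text tells. Its arguments: {"type":"object","properties":{"moves":{"type":"array"},"grip_force":{"type":"number"}},"required":["moves"]}

```bash
mkdir -p pics; ls
python3 - <<'E'
from cell import arm, imaging
import cv2
s=arm.observe(); print({k:s[k] for k in("clock","position","ee_rot","width","force")})
for n in("top","side"):
    im=imaging.get_image(n); cv2.imwrite(f"pics/{n}0.png",cv2.resize(im[:,:,::-1],(800,600),interpolation=cv2.INTER_CUBIC)); cv2.imwrite(f"raw_{n}.png",im[:,:,::-1])
    print(n,imaging.camera_params(n))
E
```

```text
pics
{'clock': 0.0, 'position': array([0.19817287, 0.59223368, 0.24293658]), 'ee_rot': array([-5.04996207e-01, -3.10063593e+00,  2.49897032e-03]), 'width': 1.0020300270815448, 'force': array([ 0.4772702 ,  0.29246296, -0.31457928])}
top {'fx': 429.2472415176934, 'fy': 429.2472415176934, 'cx': 255.089577500851, 'cy': 194.12088741979798, 'dist': array([-0.07775065,  0.        ,  0.        ,  0.        ,  0.        ]), 'rvec': array([ 2.16311955, -2.21852557,  0.08236861]), 'tvec': array([0.02255637, 0.52580471, 1.1613396 ])}
side {'fx': 376.5383662192788, 'fy': 376.5383662192788, 'cx': 265.84603788620905, 'cy': 190.38386548918558, 'dist': array([-0.0016913,  0.       ,  0.       ,  0.       ,  0.       ]), 'rvec': array([ 2.05344846, -0.62230705,  0.31692204]), 'tvec': array([-0.40764099,  0.19121816,  0.86607441])}
```

View pics/top0.png

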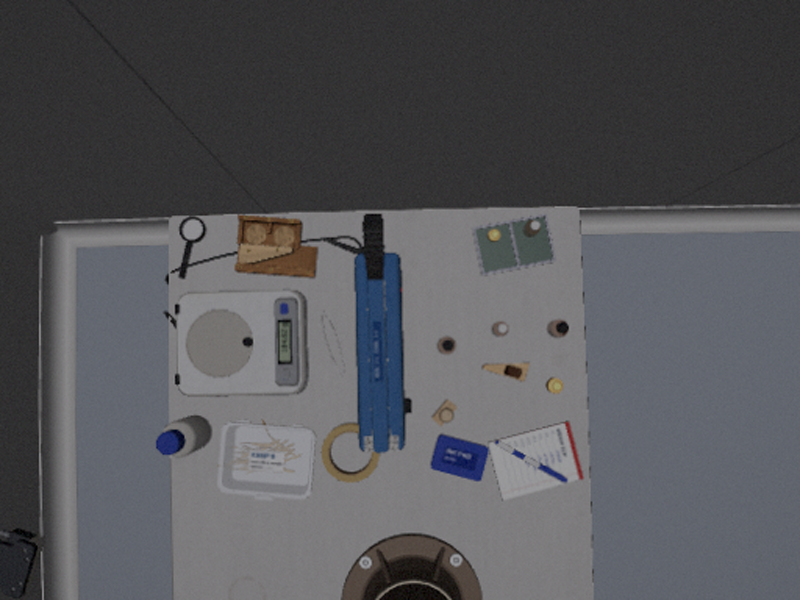

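View pics/side0.png

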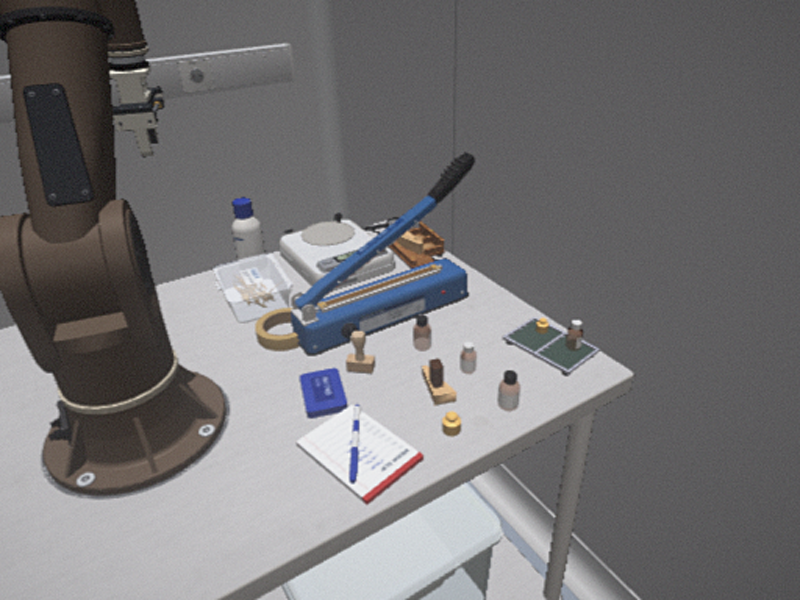

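```bash
cat > h.py <<'E'
import numpy as np, cv2
from cell import arm, imaging
from scipy.spatial.transform import Rotation as R
def ray(n,uv):
    p=imaging.camera_params(n);K=np.array([[p['fx'],0,p['cx']],[0,p['fy'],p['cy']],[0,0,1]])
    q=cv2.undistortPoints(np.array(uv,float).reshape(-1,1,2),K,p['dist']).reshape(-1,2)
    M=cv2.Rodrigues(p['rvec'])[0]; c=-M.T@p['tvec']
    return c,np.c_[q,np.ones(len(q))]@M
def onplane(n,uv,z):
    c,d=ray(n,uv); return c+d*((z-c[2])/d[:,2])[:,None]
def proj(n,X):
    p=imaging.camera_params(n);K=np.array([[p['fx'],0,p['cx']],[0,p['fy'],p['cy']],[0,0,1]])
    return cv2.projectPoints(np.array(X,float).reshape(-1,1,3),p['rvec'],p['tvec'],K,p['dist'])[0].reshape(-1,2)
def crop(im,x0,y0,x1,y1,s):
    c=cv2.resize(im[y0:y1,x0:x1],None,fx=s,fy=s,interpolation=cv2.INTER_CUBIC)
    for i in range(x0,x1,10): cv2.putText(c,str(i),((i-x0)*s,8),0,.3,(0,255,255),1); cv2.line(c,((i-x0)*s,10),((i-x0)*s,14),(0,255,255),1)
    for i in range(y0,y1,10): cv2.putText(c,str(i),(0,(i-y0)*s+4),0,.3,(0,255,255),1)
    return c
E
python3 - <<'E'
from h import *
t=cv2.imread("raw_top.png")
cv2.imwrite("pics/c1.png",crop(t,145,130,210,182,11))
cv2.imwrite("pics/c2.png",crop(t,270,133,375,280,4))
print(ray("top",[[0,0]])[0],ray("side",[[0,0]])[0])
E
```

```text
[0.4471022  0.01956911 1.19390357] [ 0.00706178 -0.76006673  0.61242889]
```

View pics/c1.png

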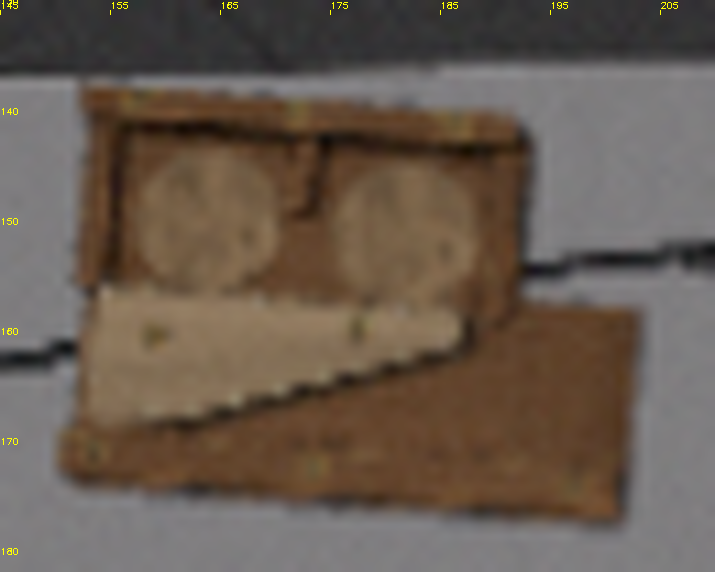

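View pics/c2.png

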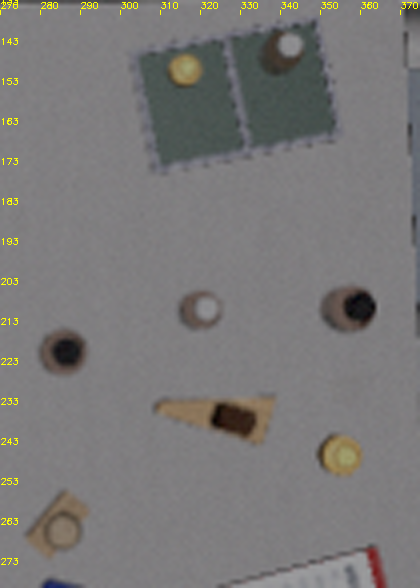

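Top view: black caps near (287,221) and (360,210), white cap (322,210), weight (356,247), wedge tip (309,235) with its thick end at right. In the tray the weight bay is left (+y) and the vial bay right (-y). The carrier's slot opens to the right (-y).

Run:
```python
from h import *
np.set_printoptions(precision=4,suppress=True)
t=cv2.imread("raw_top.png").astype(int); g=t.sum(2)/3; hsv=cv2.cvtColor(t.astype(np.uint8),cv2.COLOR_BGR2HSV)
def cen(mask,w):
    x0,y0,x1,y1=w; m=mask[y0:y1,x0:x1].astype(np.uint8)
    n,l,s,c=cv2.connectedComponentsWithStats(m); i=1+np.argmax(s[1:,4]); return c[i]+[x0,y0],s[i,4]
hm=lambda z:z
P={}
for n,mask,w,z in [("blk1",g<45,(275,210,300,232),.062),("blk2",g<45,(345,200,370,220),.062),("white",(g>150)&(hsv[...,1]<40),(314,203,330,218),.052),
  ("home",(g>150)&(hsv[...,1]<40),(335,140,348,150),.062),("wt",(hsv[...,1]>110)&(g>60),(346,238,366,256),.015),("wthome",(hsv[...,1]>110)&(g>60),(308,142,326,160),.022),("grip",(g<60),(318,230,340,245),.055)]:
    try:
        c,a=cen(mask,w); X=onplane("top",[c],z)[0]; P[n]=X; print(n,c,a,X,"side",proj("side",[X])[0]*1.5625)
    except Exception as e: print(n,e)
def fit(mask,w):
    x0,y0,x1,y1=w; m=mask[y0:y1,x0:x1].astype(np.uint8); cs,_=cv2.findContours(m,0,1); c=max(cs,key=cv2.contourArea); return c.reshape(-1,2)+[x0,y0]
m=((hsv[...,1]>60)&(hsv[...,0]<25))|(g<60)
c=fit(m,(302,226,344,248)); q=cv2.minEnclosingTriangle(c.reshape(-1,1,2).astype(np.float32))[1].reshape(-1,2); print("wedge tri",q,onplane("top",q,.02))
print("wedge hand",onplane("top",[[308.8,234.8],[338.3,232.3],[335.8,243.8]],.02))
T=onplane("top",[[303.8,145.5],[349.5,138.5],[354.3,166.8],[308.8,175.5]],.014);print("tray",T,T.mean(0),np.linalg.norm(np.diff(T,axis=0),axis=1))
C=lambda u,v:[145+u/11,130+v/11]
B=onplane("top",[C(82,85),C(528,118)],.041);print("back outer",B)
print("back inner",onplane("top",[C(122,122),C(500,147)],.041))
F=onplane("top",[C(60,480),C(618,522)],.029);print("fence outer z29",F, onplane("top",[C(60,480),C(618,522)],.015))
print("bar front",onplane("top",[C(105,290),C(465,310)],.041), "shelf top r",onplane("top",[C(640,310)],.015))
for n,a in("B",B),("F",F): d=a[0]-a[1]; print(n,"yaw",np.arctan2(-d[0],d[1]),np.linalg.norm(d))
```

```text
blk1 [286.2941 220.5   ] 34 [ 0.4515 -0.0708  0.062 ] side [420.1604 316.6708]
blk2 [359.5556 209.3333] 45 [ 0.4758 -0.2665  0.062 ] side [508.0335 372.7928]
white attempt to get argmax of an empty sequence
home attempt to get argmax of an empty sequence
wt [355.7222 247.4444] 18 [ 0.3726 -0.2636  0.015 ] side [449.0779 423.7112]
wthome [316.4286 152.4286] 7 [ 0.6371 -0.1631  0.022 ] side [538.4748 326.0472]
grip [327.7333 237.4833] 60 [ 0.4036 -0.1801  0.055 ] side [433.646  363.6436]
wedge tri [[334.5094 243.4717]
 [338.     233.    ]
 [301.     233.    ]] [[ 0.3854 -0.2043  0.02  ]
 [ 0.4137 -0.2149  0.02  ]
 [ 0.4165 -0.1133  0.02  ]]
wedge hand [[ 0.4111 -0.1345  0.02  ]
 [ 0.4156 -0.2158  0.02  ]
 [ 0.3844 -0.2078  0.02  ]]
tray [[ 0.6587 -0.1298  0.014 ]
 [ 0.6758 -0.2589  0.014 ]
 [ 0.5957 -0.2689  0.014 ]
 [ 0.5744 -0.1408  0.014 ]] [ 0.6262 -0.1996  0.014 ] [0.1302 0.0807 0.1298]
back outer [[0.6858 0.2854 0.041 ]
 [0.6744 0.1746 0.041 ]]
back inner [[0.6762 0.2755 0.041 ]
 [0.6673 0.1816 0.041 ]]
fence outer z29 [[0.5888 0.2943 0.029 ]
 [0.5747 0.1552 0.029 ]] [[0.5905 0.2976 0.015 ]
 [0.5762 0.1569 0.015 ]]
bar front [[0.6343 0.2799 0.041 ]
 [0.6269 0.1908 0.041 ]] shelf top r [[0.6298 0.1505 0.015 ]]
B yaw -0.10246974581097536 0.11140456502682276
F yaw -0.10115634125736883 0.13974754289997987
```

```bash
cat >> h.py <<'E'
def rel(*wps):
    """wps: (x,y,z,jaw angle deg) -> shift cm and turn for the next call"""
    s=arm.observe(); M=R.from_rotvec(s['ee_rot']).as_matrix(); p=s['position']
    print("t %.2f"%s['clock'],"p",np.round(p,4),"jaw",round(np.degrees(np.arctan2(M[1,1],M[0,1])),1),"tilt",np.round(M[:2,2],3),"w",round(s['width']*92,1),"F",np.round(s['force'],1),"q",np.round(s['joints'],2))
    for w in wps:
        a=np.radians(w[3]); y=np.array([np.cos(a),np.sin(a),0]); z=np.array([0,0,-1.]); T=np.c_[np.cross(y,z),y,z]
        d=M.T@(np.array(w[:3])-p); r=R.from_matrix(M.T@T).as_rotvec()
        print(" ",w,"xyz",np.round(d*100,2),"ang",np.round(r,3),"rows",int(np.ceil(max(np.linalg.norm(d)/.0625,np.linalg.norm(r)/.186))))
def car(x,y): a=-.102; return np.array([.632,.235])+[np.cos(a)*x-np.sin(a)*y,np.sin(a)*x+np.cos(a)*y]
def tray(x,y): a=.128; return np.array([.626,-.1996])+[np.cos(a)*x-np.sin(a)*y,np.sin(a)*x+np.cos(a)*y]
E
python3 - <<'E'
from h import *
rel((.4515,-.0708,.38,0),(.4515,-.0708,.10,0),(.4515,-.0708,.044,0))
print(onplane("top",[[321.8,210.3]],.052),onplane("top",[[342.8,144.3]],.062),car(20,.029),car(.02,.029),car(.02,-.029),tray(-.02,-.033),tray(-.02,.033),tray(.021,-.033))
E
```

```text
t 0.10 p [0.1982 0.5923 0.243 ] jaw 71.5 tilt [-0.    -0.001] w 91.8 F [-0.1 -0.8  0.2] q [-1.35  0.44  0.02  1.57 -0.01  1.13 -0.08]
  (0.4515, -0.0708, 0.38, 0) xyz [-45.06 -54.87 -13.61] ang [-1.000e-03  1.000e-03  1.248e+00] rows 12
  (0.4515, -0.0708, 0.1, 0) xyz [-45.06 -54.82  14.39] ang [-1.000e-03  1.000e-03  1.248e+00] rows 12
  (0.4515, -0.0708, 0.044, 0) xyz [-45.06 -54.82  19.99] ang [-1.000e-03  1.000e-03  1.248e+00] rows 12
[[ 0.47619067 -0.16726151  0.052     ]] [[ 0.65108912 -0.22872075  0.062     ]] [20.53100304 -1.77261521] [0.65484892 0.26181281] [0.64894318 0.20411426] [ 0.61037609 -0.23488305] [ 0.60195114 -0.16942298] [ 0.65104068 -0.22964937]
```

>>> jog_arm:
  moves:
    - {"fingers": -1, "xyz": [0, 0, -13.6], "angular": [0, 0, 0.2]}
    - {"fingers": -1, "xyz": [-45.06, -54.85, -13.6], "angular": [0, 0, 1.248]}
    - {"fingers": -1, "xyz": [-45.06, -54.85, -13.6], "angular": [0, 0, 1.248]}
    - {"fingers": -1, "xyz": [-45.06, -54.85, -13.6], "angular": [0, 0, 1.248]}
    - {"fingers": -1, "xyz": [-45.06, -54.85, -13.6], "angular": [0, 0, 1.248]}
    - {"fingers": -1, "xyz": [-45.06, -54.85, -13.6], "angular": [0, 0, 1.248]}
    - {"fingers": -1, "xyz": [-45.06, -54.85, -13.6], "angular": [0, 0, 1.248]}
    - {"fingers": -1, "xyz": [-45.06, -54.85, -13.6], "angular": [0, 0, 1.248]}
    - {"fingers": -1, "xyz": [-45.06, -54.85, -13.6], "angular": [0, 0, 1.248]}
    - {"fingers": -1, "xyz": [-45.06, -54.85, -13.6], "angular": [0, 0, 1.248]}
    - {"fingers": -1, "xyz": [-45.06, -54.85, -13.6], "angular": [0, 0, 1.248]}
    - {"fingers": -1, "xyz": [-45.06, -54.85, -13.6], "angular": [0, 0, 1.248]}
  grip_force: 15

```text
clock: 1.6
position: [0.4424, -0.048, 0.3773]
ee_rot: [-2.221, -2.222, -0.002]
force: [1.8, 1.0, 0.2]
width: 1.001
```

Run:
```python
from h import *
rel((.4515,-.0708,.38,0),(.4515,-.0708,.10,0),(.4515,-.0708,.044,0))
```

```text
t 1.60 p [ 0.4424 -0.048   0.3773] jaw 0.0 tilt [0.001 0.001] w 92.0 F [1.8 1.  0.2] q [-0.81 -0.    0.83  1.8  -0.    1.34  0.02]
  (0.4515, -0.0708, 0.38, 0) xyz [-2.28  0.91 -0.27] ang [ 0.001 -0.001  0.001] rows 1
  (0.4515, -0.0708, 0.1, 0) xyz [-2.3   0.9  27.73] ang [ 0.001 -0.001  0.001] rows 5
  (0.4515, -0.0708, 0.044, 0) xyz [-2.31  0.89 33.33] ang [ 0.001 -0.001  0.001] rows 6
```

>>> jog_arm:
  moves:
    - {"fingers": -1, "xyz": [-2.3, 0.9, 5], "angular": [0, 0, 0]}
    - {"fingers": -1, "xyz": [-2.3, 0.9, 25], "angular": [0, 0, 0]}
    - {"fingers": -1, "xyz": [-2.3, 0.9, 25], "angular": [0, 0, 0]}
    - {"fingers": -1, "xyz": [-2.3, 0.9, 25], "angular": [0, 0, 0]}
    - {"fingers": -1, "xyz": [-2.3, 0.9, 25], "angular": [0, 0, 0]}
    - {"fingers": -1, "xyz": [-2.3, 0.9, 25], "angular": [0, 0, 0]}
    - {"fingers": -1, "xyz": [-2.3, 0.9, 25], "angular": [0, 0, 0]}

```text
clock: 2.48
position: [0.4529, -0.0692, 0.1291]
ee_rot: [2.22, 2.22, 0.005]
force: [-0.1, -1.1, -2.0]
width: 1.002
```

Run:
```python
from h import *
rel((.4515,-.0708,.044,0),(.4515,-.0708,.38,0))
im=imaging.get_image("side"); cv2.imwrite("pics/s1.png",crop(im[:,:,::-1].copy(),200,130,330,250,5))
im=imaging.get_image("top"); cv2.imwrite("raw_top1.png",im[:,:,::-1])
```

```text
t 2.48 p [ 0.4529 -0.0692  0.1291] jaw 0.0 tilt [0.004 0.001] w 92.2 F [-0.1 -1.1 -2. ] q [-0.56  0.38  0.78  2.15 -0.39  0.75  0.47]
  (0.4515, -0.0708, 0.044, 0) xyz [-0.17 -0.17  8.51] ang [ 0.004 -0.001  0.   ] rows 2
  (0.4515, -0.0708, 0.38, 0) xyz [ -0.14  -0.05 -25.09] ang [ 0.004 -0.001  0.   ] rows 5
```

View pics/s1.png

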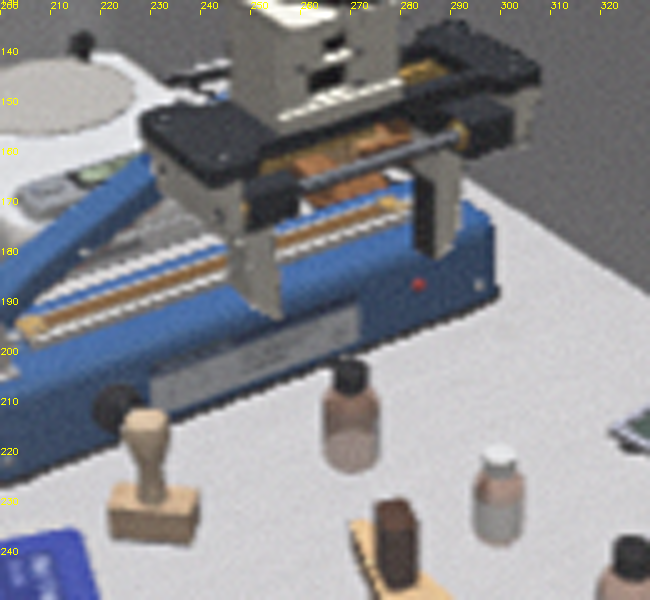

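Side view: the open gripper hangs over black vial 1 (cap at (270,204)), which stands between the finger lines. Now I go down, grip and lift.

>>> jog_arm:
  moves:
    - {"fingers": -1, "xyz": [-0.15, -0.15, 6], "angular": [0, 0, 0]}
    - {"fingers": -1, "xyz": [-0.15, -0.15, 8.4], "angular": [0, 0, 0]}
    - {"fingers": -1, "xyz": [-0.15, -0.15, 8.4], "angular": [0, 0, 0]}
    - {"fingers": 1, "xyz": [-0.15, -0.15, 8.4], "angular": [0, 0, 0]}
    - {"fingers": 1, "xyz": [-0.15, -0.15, 8.4], "angular": [0, 0, 0]}
    - {"fingers": 1, "xyz": [-0.15, -0.15, 8.4], "angular": [0, 0, 0]}
    - {"fingers": 1, "xyz": [-0.15, -0.15, 8.4], "angular": [0, 0, 0]}
    - {"fingers": 1, "xyz": [-0.15, -0.15, 8.4], "angular": [0, 0, 0]}
    - {"fingers": 1, "xyz": [-0.15, -0.15, 8.4], "angular": [0, 0, 0]}
  grip_force: 15

```text
clock: 3.7
position: [0.4498, -0.0706, 0.043]
ee_rot: [-2.222, -2.221, 0.0]
force: [-0.3, -0.1, 0.4]
width: 0.403
```

Run:
```python
from h import *
J=84.15
rel((.4515,-.0708,.38,0),(.55,.1,.38,42),(*car(.02,.029),.38,J),(*car(.02,.029),.13,J))
```

```text
t 3.70 p [ 0.4498 -0.0706  0.043 ] jaw -0.0 tilt [-0.  0.] w 37.1 F [-0.3 -0.1  0.4] q [-0.42  0.52  0.61  2.22 -0.58  0.56  0.64]
  (0.4515, -0.0708, 0.38, 0) xyz [-2.00e-02  1.70e-01 -3.37e+01] ang [-0. -0. -0.] rows 6
  (0.55, 0.1, 0.38, 42) xyz [ 17.06  10.02 -33.7 ] ang [-0.    -0.    -0.733] rows 7
  (np.float64(0.6548489236669379), np.float64(0.26181280826885617), 0.38, 84.15) xyz [ 33.25  20.5  -33.7 ] ang [-0.    -0.    -1.469] rows 9
  (np.float64(0.6548489236669379), np.float64(0.26181280826885617), 0.13, 84.15) xyz [33.25 20.5  -8.7 ] ang [-0.    -0.    -1.469] rows 8
```

>>> jog_arm:
  moves:
    - {"fingers": 1, "xyz": [0, 0, 0], "angular": [0, 0, 0]}
    - {"fingers": 1, "xyz": [0, 0, 0], "angular": [0, 0, 0]}
    - {"fingers": 1, "xyz": [0, 0, -2], "angular": [0, 0, 0]}
    - {"fingers": 1, "xyz": [0, 0, -7], "angular": [0, 0, 0]}
    - {"fingers": 1, "xyz": [0, 0, -33.7], "angular": [0, 0, 0]}
    - {"fingers": 1, "xyz": [0, 0, -33.7], "angular": [0, 0, 0]}
    - {"fingers": 1, "xyz": [0, 0, -33.7], "angular": [0, 0, 0]}
    - {"fingers": 1, "xyz": [0, 0, -33.7], "angular": [0, 0, 0]}
    - {"fingers": 1, "xyz": [0, 0, -33.7], "angular": [0, 0, 0]}
    - {"fingers": 1, "xyz": [0, 0, -33.7], "angular": [0, 0, 0]}

```text
clock: 4.95
position: [0.4502, -0.0706, 0.3808]
ee_rot: [2.22, 2.221, 0.004]
force: [0.7, 1.5, -0.9]
width: 0.33
```

Run:
```python
from h import *
J=84.15
rel((*car(.02,.029),.38,J),(*car(.02,.029),.13,J))
```

```text
t 4.95 p [ 0.4502 -0.0706  0.3808] jaw 0.0 tilt [0.002 0.001] w 30.4 F [ 0.7  1.5 -0.9] q [-0.88  0.02  0.97  1.78 -0.02  1.34  0.1 ]
  (np.float64(0.6548489236669379), np.float64(0.26181280826885617), 0.38, 84.15) xyz [33.24 20.48  0.17] ang [ 3.000e-03  1.000e-03 -1.468e+00] rows 8
  (np.float64(0.6548489236669379), np.float64(0.26181280826885617), 0.13, 84.15) xyz [33.2  20.42 25.17] ang [ 3.000e-03  1.000e-03 -1.468e+00] rows 8
```

>>> jog_arm:
  moves:
    - {"fingers": 1, "xyz": [33.2, 20.5, 0], "angular": [0, 0, -1.468]}
    - {"fingers": 1, "xyz": [33.2, 20.5, 0], "angular": [0, 0, -1.468]}
    - {"fingers": 1, "xyz": [33.2, 20.5, 0], "angular": [0, 0, -1.468]}
    - {"fingers": 1, "xyz": [33.2, 20.5, 0], "angular": [0, 0, -1.468]}
    - {"fingers": 1, "xyz": [33.2, 20.5, 0], "angular": [0, 0, -1.468]}
    - {"fingers": 1, "xyz": [33.2, 20.5, 0], "angular": [0, 0, -1.468]}
    - {"fingers": 1, "xyz": [33.2, 20.5, 0], "angular": [0, 0, -1.468]}
    - {"fingers": 1, "xyz": [33.2, 20.5, 0], "angular": [0, 0, -1.468]}
    - {"fingers": 1, "xyz": [33.2, 20.5, 8], "angular": [0, 0, -1.468]}
    - {"fingers": 1, "xyz": [33.2, 20.5, 18], "angular": [0, 0, -1.468]}
    - {"fingers": 1, "xyz": [33.2, 20.5, 22], "angular": [0, 0, -1.468]}
    - {"fingers": 1, "xyz": [33.2, 20.5, 22], "angular": [0, 0, -1.468]}

```text
clock: 6.45
position: [0.6518, 0.2599, 0.1536]
ee_rot: [-0.163, -3.13, 0.006]
force: [-0.5, 0.7, 0.4]
width: 0.336
```

Run:
```python
from h import *
J=84.15
rel((*car(.02,.029),.11,J),(*car(.02,.029),.061,J))
im=imaging.get_image("top")[:,:,::-1].copy(); cv2.imwrite("raw_top2.png",im); cv2.imwrite("pics/t2.png",crop(im,120,90,260,195,5))
```

```text
t 6.45 p [0.6518 0.2599 0.1536] jaw 84.0 tilt [-0.007 -0.003] w 30.9 F [-0.5  0.7  0.4] q [-0.75  0.68  0.51  1.49 -0.35  1.08  1.29]
  (np.float64(0.6548489236669379), np.float64(0.26181280826885617), 0.11, 84.15) xyz [-0.31  0.24  4.36] ang [-0.004 -0.007 -0.002] rows 1
  (np.float64(0.6548489236669379), np.float64(0.26181280826885617), 0.061, 84.15) xyz [-0.35  0.26  9.26] ang [-0.004 -0.007 -0.002] rows 2
```

View pics/t2.png

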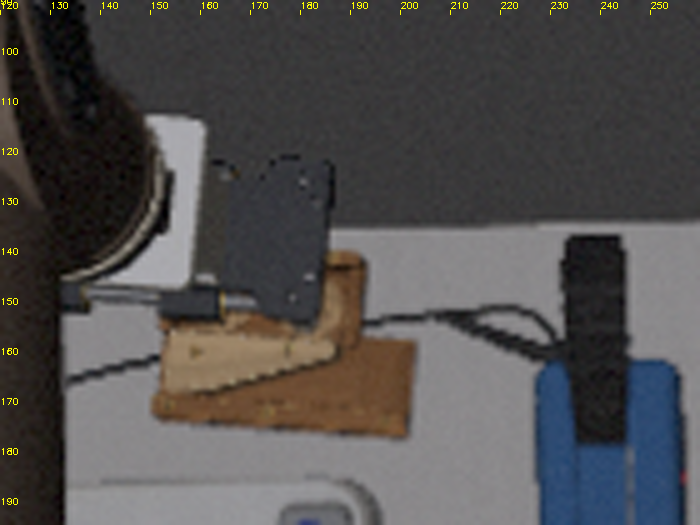

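The carrier stands free below the hand, with the lever at x px 233–245 well to the right. I settle lower first.

>>> jog_arm:
  moves:
    - {"fingers": 1, "xyz": [-0.2, 0.2, 3], "angular": [0, 0, 0]}
    - {"fingers": 1, "xyz": [-0.2, 0.2, 4.4], "angular": [0, 0, 0]}
    - {"fingers": 1, "xyz": [-0.2, 0.2, 4.4], "angular": [0, 0, 0]}
    - {"fingers": 1, "xyz": [-0.2, 0.2, 4.4], "angular": [0, 0, 0]}

```text
clock: 7.0
position: [0.6576, 0.2631, 0.1171]
ee_rot: [0.162, 3.136, 0.001]
force: [0.3, -0.4, -0.1]
width: 0.334
```

Run:
```python
from h import *
J=84.15
rel((*car(.02,.029),.061,J))
im=imaging.get_image("side")[:,:,::-1].copy(); cv2.imwrite("pics/s2.png",crop(im,210,90,330,190,6))
rel((*car(.02,.029),.061,J))
```

```text
t 7.00 p [0.6576 0.2631 0.1171] jaw 84.1 tilt [0.001 0.   ] w 30.8 F [ 0.3 -0.4 -0.1] q [-0.74  0.72  0.49  1.51 -0.37  1.01  1.31]
  (np.float64(0.6548489236669379), np.float64(0.26181280826885617), 0.061, 84.15) xyz [ 0.27 -0.16  5.61] ang [ 0.001  0.001 -0.001] rows 1
t 7.05 p [0.6577 0.2632 0.1174] jaw 84.1 tilt [0.002 0.001] w 30.8 F [-0.  -0.5 -0.6] q [-0.74  0.72  0.49  1.51 -0.37  1.01  1.31]
  (np.float64(0.6548489236669379), np.float64(0.26181280826885617), 0.061, 84.15) xyz [ 0.28 -0.17  5.64] ang [ 0.001  0.002 -0.001] rows 1
```

View pics/s2.png

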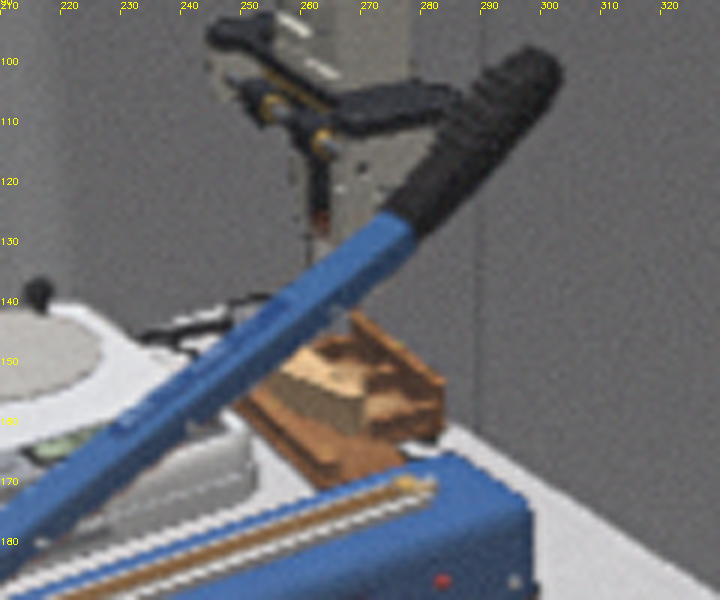

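>>> jog_arm:
  moves:
    - {"fingers": 1, "xyz": [0.28, -0.17, 2], "angular": [0, 0, 0]}
    - {"fingers": 1, "xyz": [0.28, -0.17, 5], "angular": [0, 0, 0]}
    - {"fingers": 1, "xyz": [0.28, -0.17, 5.85], "angular": [0, 0, 0]}
    - {"fingers": 1, "xyz": [0.28, -0.17, 5.85], "angular": [0, 0, 0]}
    - {"fingers": 1, "xyz": [0.28, -0.17, 5.85], "angular": [0, 0, 0]}

```text
clock: 7.68
position: [0.6548, 0.262, 0.0588]
ee_rot: [0.162, 3.136, 0.001]
force: [0.2, 0.9, -0.6]
width: 0.333
```

Run:
```python
from h import *
rel((*car(.02,.029),.058,84.15))
```

```text
t 7.67 p [0.6548 0.262  0.0588] jaw 84.1 tilt [0.002 0.001] w 30.7 F [ 0.2  0.9 -0.6] q [-0.73  0.77  0.46  1.56 -0.4   0.9   1.34]
  (np.float64(0.6548489236669379), np.float64(0.26181280826885617), 0.058, 84.15) xyz [-0.01 -0.01  0.08] ang [ 0.001  0.002 -0.001] rows 1
```

>>> jog_arm:
  moves:
    - {"fingers": 1, "xyz": [0, 0, 0.05], "angular": [0, 0, 0]}
    - {"fingers": 0.09, "xyz": [0, 0, 0.05], "angular": [0, 0, 0]}
    - {"fingers": 0.09, "xyz": [0, 0, 0.05], "angular": [0, 0, 0]}
    - {"fingers": 0.09, "xyz": [0, 0, 0.05], "angular": [0, 0, 0]}
    - {"fingers": 0.09, "xyz": [0, 0, -2], "angular": [0, 0, 0]}
    - {"fingers": 0.09, "xyz": [0, 0, -8], "angular": [0, 0, 0]}
    - {"fingers": 0.09, "xyz": [0, 0, -30], "angular": [0, 0, 0]}
    - {"fingers": 0.09, "xyz": [0, 0, -30], "angular": [0, 0, 0]}
    - {"fingers": 0.09, "xyz": [0, 0, -30], "angular": [0, 0, 0]}
    - {"fingers": -0.5, "xyz": [0, 0, -30], "angular": [0, 0, 0]}
    - {"fingers": -0.5, "xyz": [0, 0, -30], "angular": [0, 0, 0]}

```text
clock: 9.05
position: [0.6551, 0.2613, 0.3626]
ee_rot: [0.162, 3.131, 0.005]
force: [0.1, -1.2, -0.5]
width: 0.62
```

Run:
```python
from h import *
rel((.4758,-.268,.36,60),(.4758,-.268,.14,60))
```

```text
t 9.05 p [0.6551 0.2613 0.3626] jaw 84.1 tilt [0.007 0.003] w 57.1 F [ 0.1 -1.2 -0.5] q [-0.77  0.55  0.57  1.19 -0.29  1.48  1.23]
  (0.4758, -0.268, 0.36, 60) xyz [ 1.238e+01 -5.450e+01  1.000e-02] ang [0.005 0.005 0.42 ] rows 9
  (0.4758, -0.268, 0.14, 60) xyz [ 12.52 -54.57  22.01] ang [0.005 0.005 0.42 ] rows 10
```

>>> jog_arm:
  moves:
    - {"fingers": -0.5, "xyz": [12.4, -54.5, 0], "angular": [0, 0, 0.42]}
    - {"fingers": -0.5, "xyz": [12.4, -54.5, 0], "angular": [0, 0, 0.42]}
    - {"fingers": -0.5, "xyz": [12.4, -54.5, 0], "angular": [0, 0, 0.42]}
    - {"fingers": -0.5, "xyz": [12.4, -54.5, 0], "angular": [0, 0, 0.42]}
    - {"fingers": -0.5, "xyz": [12.4, -54.5, 0], "angular": [0, 0, 0.42]}
    - {"fingers": -0.5, "xyz": [12.4, -54.5, 0], "angular": [0, 0, 0.42]}
    - {"fingers": -0.5, "xyz": [12.4, -54.5, 0], "angular": [0, 0, 0.42]}
    - {"fingers": -0.5, "xyz": [12.4, -54.5, 0], "angular": [0, 0, 0.42]}
    - {"fingers": -0.5, "xyz": [12.4, -54.5, 8], "angular": [0, 0, 0.42]}
    - {"fingers": -0.5, "xyz": [12.4, -54.5, 22], "angular": [0, 0, 0.42]}
    - {"fingers": -0.5, "xyz": [12.4, -54.5, 22], "angular": [0, 0, 0.42]}
    - {"fingers": -0.5, "xyz": [12.4, -54.5, 22], "angular": [0, 0, 0.42]}

```text
clock: 10.55
position: [0.4731, -0.2672, 0.135]
ee_rot: [-0.812, -3.032, -0.001]
force: [-0.3, 0.5, 0.3]
width: 0.747
```

Run:
```python
from h import *
im=imaging.get_image("top")[:,:,::-1].copy(); cv2.imwrite("pics/t3.png",np.hstack([crop(im,145,130,210,182,6),cv2.resize(crop(im,270,180,380,268,4),(390,312))]))
rel((.4758,-.268,.044,60))
```

```text
t 10.60 p [ 0.4706 -0.2664  0.1306] jaw 60.0 tilt [-0.008  0.003] w 68.5 F [-3.1  0.8 -5. ] q [-0.09  0.5   0.71  1.95 -0.42  0.86  1.89]
  (0.4758, -0.268, 0.044, 60) xyz [-0.61  0.14  8.65] ang [-0.002 -0.009 -0.   ] rows 2
```

View pics/t3.png

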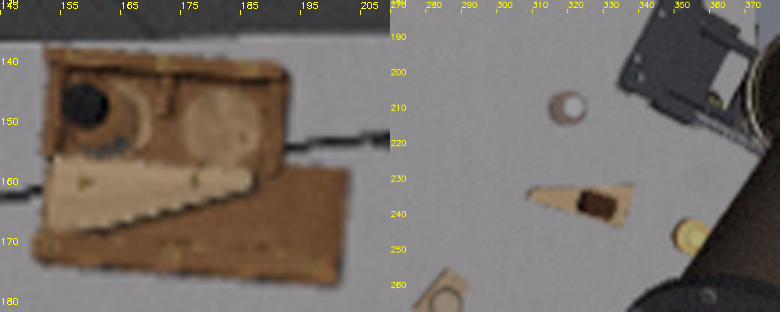

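Vial 1 stands upright in the left bay (cap at px (158,147)), and nothing else has moved. Next is black vial 2.

>>> jog_arm:
  moves:
    - {"fingers": -0.5, "xyz": [-0.3, 0.1, 4], "angular": [0, 0, 0]}
    - {"fingers": -0.5, "xyz": [-0.3, 0.1, 4], "angular": [0, 0, 0]}
    - {"fingers": -0.5, "xyz": [-0.3, 0.1, 4], "angular": [0, 0, 0]}

```text
clock: 10.98
position: [0.4782, -0.2686, 0.0991]
ee_rot: [0.812, 3.034, -0.0]
force: [0.2, -0.2, 0.7]
width: 0.751
```

Run:
```python
from h import *
rel((.4758,-.268,.044,60))
t=cv2.imread("pics/t3.png")
print(onplane("top",[[158.3,147.2]],.077), car(.02,.029))
```

```text
t 10.97 p [ 0.4782 -0.2686  0.0991] jaw 60.0 tilt [ 0.001 -0.   ] w 69.1 F [ 0.2 -0.2  0.7] q [-0.06  0.55  0.67  1.96 -0.47  0.79  1.93]
  (0.4758, -0.268, 0.044, 60) xyz [ 0.25 -0.07  5.51] ang [0.    0.001 0.001] rows 1
[[0.65254019 0.26169468 0.077     ]] [0.65484892 0.26181281]
```

>>> jog_arm:
  moves:
    - {"fingers": -0.5, "xyz": [0.25, -0.07, 4], "angular": [0, 0, 0]}
    - {"fingers": -0.5, "xyz": [0.25, -0.07, 5.5], "angular": [0, 0, 0]}
    - {"fingers": -0.5, "xyz": [0.25, -0.07, 5.5], "angular": [0, 0, 0]}
    - {"fingers": 1, "xyz": [0.25, -0.07, 5.5], "angular": [0, 0, 0]}
    - {"fingers": 1, "xyz": [0.25, -0.07, 5.5], "angular": [0, 0, 0]}
    - {"fingers": 1, "xyz": [0.25, -0.07, 5.5], "angular": [0, 0, 0]}
    - {"fingers": 1, "xyz": [0.25, -0.07, 5.5], "angular": [0, 0, 0]}
    - {"fingers": 1, "xyz": [0.25, -0.07, 5.5], "angular": [0, 0, 0]}
    - {"fingers": 1, "xyz": [0.25, -0.07, 5.5], "angular": [0, 0, 0]}
    - {"fingers": 1, "xyz": [0.25, -0.07, 5.5], "angular": [0, 0, 0]}

```text
clock: 12.22
position: [0.4754, -0.2676, 0.0427]
ee_rot: [0.812, 3.035, 0.0]
force: [-0.3, 0.8, 3.5]
width: 0.333
```

Run:
```python
from h import *
J=84.15
rel((.4758,-.268,.38,60),(*car(.021,-.029),.38,J))
```

```text
t 12.22 p [ 0.4754 -0.2676  0.0427] jaw 60.0 tilt [0. 0.] w 30.7 F [-0.3  0.8  3.5] q [-0.    0.63  0.6   2.   -0.55  0.68  2.  ]
  (0.4758, -0.268, 0.38, 60) xyz [-6.000e-02 -1.000e-02 -3.373e+01] ang [0.    0.    0.001] rows 6
  (np.float64(0.6499379791844393), np.float64(0.20401243954780202), 0.38, 84.15) xyz [  8.43  49.58 -33.72] ang [ 0.     0.    -0.421] rows 10
```

>>> jog_arm:
  moves:
    - {"fingers": 1, "xyz": [0, 0, -3], "angular": [0, 0, 0]}
    - {"fingers": 1, "xyz": [0, 0, -9], "angular": [0, 0, 0]}
    - {"fingers": 1, "xyz": [0, 2, -33.7], "angular": [0, 0, 0]}
    - {"fingers": 1, "xyz": [1, 5, -33.7], "angular": [0, 0, -0.1]}
    - {"fingers": 1, "xyz": [2, 9, -33.7], "angular": [0, 0, -0.2]}
    - {"fingers": 1, "xyz": [3, 13, -33.7], "angular": [0, 0, -0.42]}
    - {"fingers": 1, "xyz": [8.4, 49.6, -33.7], "angular": [0, 0, -0.42]}
    - {"fingers": 1, "xyz": [8.4, 49.6, -33.7], "angular": [0, 0, -0.42]}
    - {"fingers": 1, "xyz": [8.4, 49.6, -33.7], "angular": [0, 0, -0.42]}
    - {"fingers": 1, "xyz": [8.4, 49.6, -33.7], "angular": [0, 0, -0.42]}
    - {"fingers": 1, "xyz": [8.4, 49.6, -33.7], "angular": [0, 0, -0.42]}
    - {"fingers": 1, "xyz": [8.4, 49.6, -33.7], "angular": [0, 0, -0.42]}

```text
clock: 13.72
position: [0.6396, 0.1777, 0.3771]
ee_rot: [-0.162, -3.137, 0.0]
force: [1.9, -0.4, 0.8]
width: 0.335
```

Run:
```python
from h import *
J=84.15
rel((*car(.021,-.029),.13,J))
```

```text
t 13.72 p [0.6396 0.1777 0.3771] jaw 84.1 tilt [-0. -0.] w 30.8 F [ 1.9 -0.4  0.8] q [-0.72  0.47  0.62  1.28 -0.27  1.47  1.34]
  (np.float64(0.6499379791844393), np.float64(0.20401243954780202), 0.13, 84.15) xyz [-0.76  2.72 24.71] ang [-0.    -0.    -0.001] rows 4
```

>>> jog_arm:
  moves:
    - {"fingers": 1, "xyz": [-0.5, 1.5, 3], "angular": [0, 0, 0]}
    - {"fingers": 1, "xyz": [-0.5, 1.5, 24.5], "angular": [0, 0, 0]}
    - {"fingers": 1, "xyz": [-0.5, 1.5, 24.5], "angular": [0, 0, 0]}
    - {"fingers": 1, "xyz": [-0.5, 1.5, 24.5], "angular": [0, 0, 0]}
    - {"fingers": 1, "xyz": [-0.5, 1.5, 24.5], "angular": [0, 0, 0]}
    - {"fingers": 1, "xyz": [-0.5, 1.5, 24.5], "angular": [0, 0, 0]}
    - {"fingers": 1, "xyz": [-0.5, 1.5, 24.5], "angular": [0, 0, 0]}
    - {"fingers": 1, "xyz": [-0.5, 1.5, 24.5], "angular": [0, 0, 0]}

```text
clock: 14.72
position: [0.647, 0.1904, 0.1343]
ee_rot: [0.162, 3.135, 0.002]
force: [0.4, -0.4, -0.1]
width: 0.333
```

Run:
```python
from h import *
J=84.15
rel((*car(.021,-.029),.058,J))
```

```text
t 14.72 p [0.647  0.1904 0.1343] jaw 84.1 tilt [0.003 0.001] w 30.6 F [ 0.4 -0.4 -0.1] q [-0.69  0.65  0.53  1.6  -0.37  0.99  1.42]
  (np.float64(0.6499379791844393), np.float64(0.20401243954780202), 0.058, 84.15) xyz [-0.13  1.38  7.63] ang [ 0.001  0.003 -0.001] rows 2
```

>>> jog_arm:
  moves:
    - {"fingers": 1, "xyz": [-0.13, 1.38, 1], "angular": [0, 0, 0]}
    - {"fingers": 1, "xyz": [-0.13, 1.38, 3], "angular": [0, 0, 0]}
    - {"fingers": 1, "xyz": [-0.13, 1.38, 3], "angular": [0, 0, 0]}
    - {"fingers": 1, "xyz": [-0.13, 1.38, 3], "angular": [0, 0, 0]}

```text
clock: 15.22
position: [0.6484, 0.2033, 0.102]
ee_rot: [-0.162, -3.137, 0.001]
force: [0.3, 0.5, 0.1]
width: 0.333
```

Run:
```python
from h import *
J=84.15
rel((*car(.021,-.029),.058,J))
```

```text
t 15.22 p [0.6484 0.2033 0.102 ] jaw 84.1 tilt [-0.001 -0.001] w 30.6 F [0.3 0.5 0.1] q [-0.7   0.7   0.51  1.6  -0.4   0.95  1.42]
  (np.float64(0.6499379791844393), np.float64(0.20401243954780202), 0.058, 84.15) xyz [-0.14  0.09  4.4 ] ang [-0.001 -0.001 -0.001] rows 1
```

>>> jog_arm:
  moves:
    - {"fingers": 1, "xyz": [-0.1, 0.06, 3], "angular": [0, 0, 0]}
    - {"fingers": 1, "xyz": [-0.1, 0.06, 4.35], "angular": [0, 0, 0]}
    - {"fingers": 1, "xyz": [-0.1, 0.06, 4.35], "angular": [0, 0, 0]}
    - {"fingers": 1, "xyz": [-0.1, 0.06, 4.35], "angular": [0, 0, 0]}
    - {"fingers": 0.12, "xyz": [-0.1, 0.06, 4.35], "angular": [0, 0, 0]}
    - {"fingers": 0.12, "xyz": [-0.1, 0.06, 4.35], "angular": [0, 0, 0]}
    - {"fingers": 0.12, "xyz": [-0.1, 0.06, 4.35], "angular": [0, 0, 0]}
    - {"fingers": 0.12, "xyz": [-0.1, 0.06, 2], "angular": [0, 0, 0]}
    - {"fingers": 0.12, "xyz": [-0.1, 0.06, -4], "angular": [0, 0, 0]}
    - {"fingers": -0.2, "xyz": [-0.1, 0.06, -26], "angular": [0, 0, 0]}
    - {"fingers": -0.2, "xyz": [-0.1, 0.06, -26], "angular": [0, 0, 0]}
    - {"fingers": -0.2, "xyz": [-0.1, 0.06, -26], "angular": [0, 0, 0]}

```text
clock: 16.73
position: [0.6493, 0.2041, 0.3322]
ee_rot: [0.162, 3.137, 0.0]
force: [0.7, 1.1, 0.2]
width: 0.6
```

Run:
```python
from h import *
a=np.degrees(.128)+90
rel((.476,-.168,.36,a),(.6,.204,.36,a))
```

```text
t 16.73 p [0.6493 0.2041 0.3322] jaw 84.1 tilt [0. 0.] w 55.2 F [0.7 1.1 0.2] q [-0.74  0.52  0.61  1.32 -0.29  1.39  1.32]
  (0.476, -0.168, 0.36, np.float64(97.33385977767453)) xyz [ 13.4  -38.8   -2.79] ang [ 0.     0.    -0.231] rows 7
  (0.6, 0.204, 0.36, np.float64(97.33385977767453)) xyz [ 4.9  -0.52 -2.78] ang [ 0.     0.    -0.231] rows 2
```

>>> jog_arm:
  moves:
    - {"fingers": -0.2, "xyz": [0, -3, -4.5], "angular": [0, 0, 0]}
    - {"fingers": -0.2, "xyz": [13.4, -38.8, -4], "angular": [0, 0, -0.231]}
    - {"fingers": -0.2, "xyz": [13.4, -38.8, -4], "angular": [0, 0, -0.231]}
    - {"fingers": -0.2, "xyz": [13.4, -38.8, -4], "angular": [0, 0, -0.231]}
    - {"fingers": -0.2, "xyz": [13.4, -38.8, -4], "angular": [0, 0, -0.231]}
    - {"fingers": -0.2, "xyz": [13.4, -38.8, -3], "angular": [0, 0, -0.231]}
    - {"fingers": -0.2, "xyz": [13.4, -38.8, -3], "angular": [0, 0, -0.231]}
    - {"fingers": -0.2, "xyz": [13.4, -38.8, 6], "angular": [0, 0, -0.231]}
    - {"fingers": -0.2, "xyz": [13.4, -38.8, 20], "angular": [0, 0, -0.231]}
    - {"fingers": -0.2, "xyz": [13.4, -38.8, 20], "angular": [0, 0, -0.231]}
    - {"fingers": -0.2, "xyz": [13.4, -38.8, 22], "angular": [0, 0, -0.231]}
    - {"fingers": -0.2, "xyz": [13.4, -38.8, 22], "angular": [0, 0, -0.231]}

```text
clock: 18.23
position: [0.4734, -0.1673, 0.1069]
ee_rot: [0.199, -3.127, -0.003]
force: [-0.3, 0.5, 0.9]
width: 0.601
```

Run:
```python
from h import *
a=np.degrees(.128)+90
rel((.476,-.168,.026,a))
```

```text
t 18.23 p [ 0.4734 -0.1673  0.1069] jaw 97.3 tilt [-0.008  0.001] w 55.3 F [-0.3  0.5  0.9] q [-0.2   0.45  0.59  2.05 -0.37  0.74  2.31]
  (0.476, -0.168, 0.026, np.float64(97.33385977767453)) xyz [-0.31 -0.12  8.09] ang [ 0.002 -0.008 -0.001] rows 2
```

>>> jog_arm:
  moves:
    - {"fingers": -0.2, "xyz": [0, 0, 3], "angular": [0, 0, 0]}
    - {"fingers": -0.2, "xyz": [0, 0, 7], "angular": [0, 0, 0]}
    - {"fingers": -0.2, "xyz": [0, 0, 8.4], "angular": [0, 0, 0]}
    - {"fingers": -0.2, "xyz": [0, 0, 8.4], "angular": [0, 0, 0]}
    - {"fingers": 1, "xyz": [0, 0, 8.4], "angular": [0, 0, 0]}
    - {"fingers": 1, "xyz": [0, 0, 8.4], "angular": [0, 0, 0]}
    - {"fingers": 1, "xyz": [0, 0, 8.4], "angular": [0, 0, 0]}
    - {"fingers": 1, "xyz": [0, 0, 8.4], "angular": [0, 0, 0]}
    - {"fingers": 1, "xyz": [0, 0, 8.4], "angular": [0, 0, 0]}
    - {"fingers": 1, "xyz": [0, 0, 8.4], "angular": [0, 0, 0]}

```text
clock: 19.48
position: [0.4768, -0.1678, 0.0263]
ee_rot: [-0.201, 3.134, 0.0]
force: [-0.5, 0.8, 6.0]
width: 0.278
```

Run:
```python
from h import *
a=np.degrees(.128)+90
rel((.476,-.168,.13,a),(*tray(-.02,-.033),.13,a))
```

```text
t 19.48 p [ 0.4768 -0.1678  0.0263] jaw 97.3 tilt [0.001 0.   ] w 25.6 F [-0.5  0.8  6. ] q [-0.11  0.58  0.47  2.1  -0.49  0.56  2.42]
  (0.476, -0.168, 0.13, np.float64(97.33385977767453)) xyz [  0.07  -0.   -10.37] ang [0.    0.001 0.   ] rows 2
  (np.float64(0.6103760915351618), np.float64(-0.2348830481149568), 0.13, np.float64(97.33385977767453)) xyz [-12.4   -8.35 -10.36] ang [0.    0.001 0.   ] rows 3
```

>>> jog_arm:
  moves:
    - {"fingers": 1, "xyz": [0, 0, -3], "angular": [0, 0, 0]}
    - {"fingers": 1, "xyz": [0, 0, -9], "angular": [0, 0, 0]}
    - {"fingers": 1, "xyz": [-3, -2, -10.4], "angular": [0, 0, 0]}
    - {"fingers": 1, "xyz": [-8, -5, -10.4], "angular": [0, 0, 0]}
    - {"fingers": 1, "xyz": [-12.4, -8.3, -10.4], "angular": [0, 0, 0]}
    - {"fingers": 1, "xyz": [-12.4, -8.3, -10], "angular": [0, 0, 0]}
    - {"fingers": 1, "xyz": [-12.4, -8.3, -5.5], "angular": [0, 0, 0]}
    - {"fingers": 1, "xyz": [-12.4, -8.3, -5.5], "angular": [0, 0, 0]}
    - {"fingers": 1, "xyz": [-12.4, -8.3, -5.5], "angular": [0, 0, 0]}

```text
clock: 20.6
position: [0.6099, -0.2344, 0.0818]
ee_rot: [-0.201, 3.135, -0.0]
force: [0.6, -1.1, 0.7]
width: 0.278
```

Run:
```python
from h import *
a=np.degrees(.128)+90
rel((*tray(-.02,-.033),.0365,a))
im=imaging.get_image("side")[:,:,::-1].copy(); cv2.imwrite("pics/s4.png",crop(im,300,150,400,245,6))
```

```text
t 20.60 p [ 0.6099 -0.2344  0.0818] jaw 97.3 tilt [ 0. -0.] w 25.5 F [ 0.6 -1.1  0.7] q [-0.07  0.69  0.55  1.69 -0.45  0.88  2.37]
  (np.float64(0.6103760915351618), np.float64(-0.2348830481149568), 0.0365, np.float64(97.33385977767453)) xyz [-0.04 -0.05  4.53] ang [-0.  0. -0.] rows 1
```

View pics/s4.png

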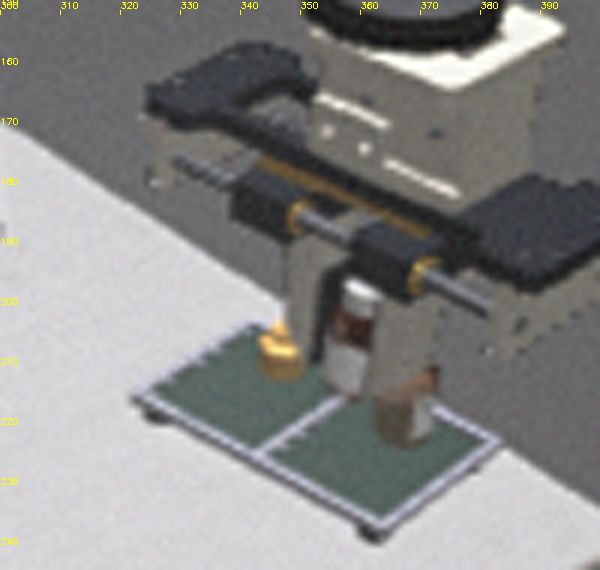

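The white vial hangs upright above its bay, in front of the home vial (px (367,215)). The small weight at (346,210) is clear. I place it.

>>> jog_arm:
  moves:
    - {"fingers": 1, "xyz": [0, 0, 3], "angular": [0, 0, 0]}
    - {"fingers": 1, "xyz": [0, 0, 4.5], "angular": [0, 0, 0]}
    - {"fingers": 1, "xyz": [0, 0, 4.5], "angular": [0, 0, 0]}
    - {"fingers": 1, "xyz": [0, 0, 4.5], "angular": [0, 0, 0]}
    - {"fingers": 0.2, "xyz": [0, 0, 4.5], "angular": [0, 0, 0]}
    - {"fingers": 0.2, "xyz": [0, 0, 4.5], "angular": [0, 0, 0]}
    - {"fingers": 0.2, "xyz": [0, 0, 4.5], "angular": [0, 0, 0]}
    - {"fingers": 0.2, "xyz": [0, 0, 2], "angular": [0, 0, 0]}
    - {"fingers": 0.2, "xyz": [0, 0, -5], "angular": [0, 0, 0]}
    - {"fingers": -0.2, "xyz": [0, 0, -6], "angular": [0, 0, 0]}
    - {"fingers": -0.2, "xyz": [0, 0, -6], "angular": [0, 0, 0]}

```text
clock: 22.02
position: [0.6108, -0.2346, 0.1421]
ee_rot: [-0.201, 3.133, -0.001]
force: [-0.7, 0.3, -0.2]
width: 0.563
```

Run:
```python
from h import *
a=np.degrees(.128)+90
rel((.3726,-.265,.14,a-20),(.3726,-.265,.08,a-20))
```

```text
t 22.02 p [ 0.6108 -0.2346  0.1421] jaw 97.4 tilt [ 0.003 -0.   ] w 51.8 F [-0.7  0.3 -0.2] q [-0.09  0.63  0.6   1.65 -0.41  0.99  2.34]
  (0.3726, -0.265, 0.14, np.float64(77.33385977767453)) xyz [24.01  0.03  0.15] ang [-0.     0.003  0.349] rows 4
  (0.3726, -0.265, 0.08, np.float64(77.33385977767453)) xyz [24.03  0.03  6.15] ang [-0.     0.003  0.349] rows 4
```

>>> jog_arm:
  moves:
    - {"fingers": -0.2, "xyz": [12, 0, 0], "angular": [0, 0, 0.2]}
    - {"fingers": -0.2, "xyz": [24, 0, 0], "angular": [0, 0, 0.565]}
    - {"fingers": -0.2, "xyz": [24, 0, 0], "angular": [0, 0, 0.565]}
    - {"fingers": -0.2, "xyz": [24, 0, 0], "angular": [0, 0, 0.565]}
    - {"fingers": -0.2, "xyz": [24, 0, 6], "angular": [0, 0, 0.565]}
    - {"fingers": -0.2, "xyz": [24, 0, 6], "angular": [0, 0, 0.565]}
    - {"fingers": -0.2, "xyz": [24, 0, 6], "angular": [0, 0, 0.565]}
    - {"fingers": -0.2, "xyz": [24, 0, 6], "angular": [0, 0, 0.565]}

```text
clock: 23.02
position: [0.3731, -0.2654, 0.0818]
ee_rot: [0.679, 3.066, -0.001]
force: [0.6, -0.5, -0.1]
width: 0.6
```

Run:
```python
from h import *
rel((.3726,-.2645,.022,65))
im=imaging.get_image("side")[:,:,::-1].copy(); cv2.imwrite("pics/s5.png",crop(im,230,170,385,285,5))
```

```text
t 23.02 p [ 0.3731 -0.2654  0.0818] jaw 65.0 tilt [ 0.001 -0.001] w 55.2 F [ 0.6 -0.5 -0.1] q [-0.04  0.47  0.73  2.19 -0.52  0.65  2.19]
  (0.3726, -0.2645, 0.022, 65) xyz [0.09 0.07 5.98] ang [-0.     0.001  0.   ] rows 1
```

View pics/s5.png

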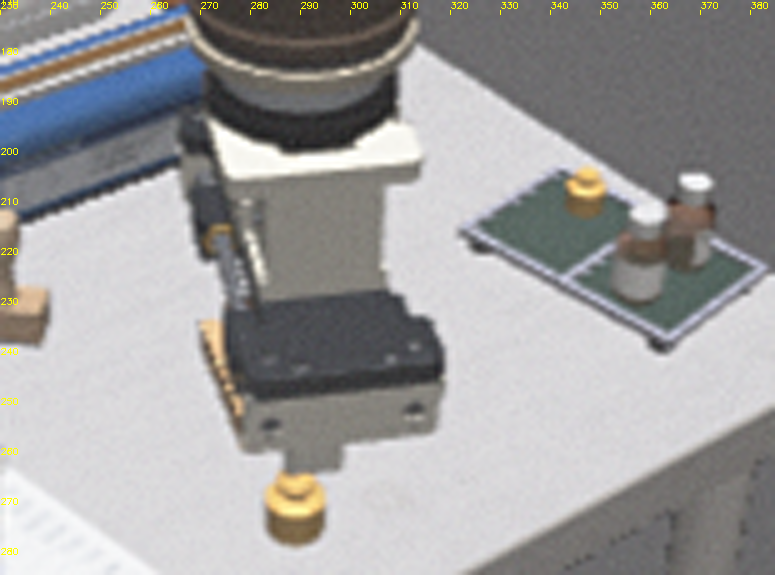

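The white vial stands well in its bay. At this angle the gripper body would pass just over the wedge's grip, so I turn the jaws first.

>>> jog_arm:
  moves:
    - {"fingers": -0.2, "xyz": [0.09, 0.07, 0], "angular": [0, 0, 0.785]}
    - {"fingers": -0.2, "xyz": [0.09, 0.07, 0], "angular": [0, 0, 0.785]}
    - {"fingers": -0.2, "xyz": [0.09, 0.07, 0], "angular": [0, 0, 0.785]}
    - {"fingers": -0.2, "xyz": [0.09, 0.07, 1], "angular": [0, 0, 0.785]}
    - {"fingers": -0.2, "xyz": [0.09, 0.07, 4], "angular": [0, 0, 0.785]}
    - {"fingers": -0.2, "xyz": [0.09, 0.07, 6], "angular": [0, 0, 0.785]}
    - {"fingers": -0.2, "xyz": [0.09, 0.07, 6], "angular": [0, 0, 0.785]}
    - {"fingers": 1, "xyz": [0.09, 0.07, 6], "angular": [0, 0, 0.785]}
    - {"fingers": 1, "xyz": [0.09, 0.07, 6], "angular": [0, 0, 0.785]}
    - {"fingers": 1, "xyz": [0.09, 0.07, 6], "angular": [0, 0, 0.785]}
    - {"fingers": 1, "xyz": [0.09, 0.07, 6], "angular": [0, 0, 0.785]}
    - {"fingers": 1, "xyz": [0.09, 0.07, 6], "angular": [0, 0, 0.785]}
  grip_force: 20

```text
clock: 24.58
position: [0.3722, -0.2641, 0.0213]
ee_rot: [1.801, 2.573, 0.001]
force: [0.6, 1.1, 6.8]
width: 0.285
```

Run:
```python
from h import *
a=np.degrees(.128)+90
rel((.3726,-.2645,.13,65),(*tray(-.02,.033),.13,a))
```

```text
t 24.57 p [ 0.3722 -0.2641  0.0213] jaw 20.0 tilt [0.001 0.   ] w 26.2 F [0.6 1.1 6.8] q [-0.07  0.64  0.8   2.24 -0.85  0.6   1.73]
  (0.3726, -0.2645, 0.13, 65) xyz [ -0.06   0.04 -10.87] ang [ 0.001  0.001 -0.785] rows 5
  (np.float64(0.6019511413166759), np.float64(-0.16942298232048913), 0.13, np.float64(97.33385977767453)) xyz [  1.03  24.84 -10.84] ang [ 1.00e-03  1.00e-03 -1.35e+00] rows 8
```

>>> jog_arm:
  moves:
    - {"fingers": 1, "xyz": [0, 0, -3], "angular": [0, 0, 0]}
    - {"fingers": 1, "xyz": [0, 0, -9], "angular": [0, 0, 0]}
    - {"fingers": 1, "xyz": [0, 3, -10.8], "angular": [0, 0, -1.35]}
    - {"fingers": 1, "xyz": [0, 7, -10.8], "angular": [0, 0, -1.35]}
    - {"fingers": 1, "xyz": [0, 11, -10.8], "angular": [0, 0, -1.35]}
    - {"fingers": 1, "xyz": [0.5, 16, -10.8], "angular": [0, 0, -1.35]}
    - {"fingers": 1, "xyz": [1, 21, -10.8], "angular": [0, 0, -1.35]}
    - {"fingers": 1, "xyz": [1.03, 24.8, -10.8], "angular": [0, 0, -1.35]}
    - {"fingers": 1, "xyz": [1.03, 24.8, -10.8], "angular": [0, 0, -1.35]}
    - {"fingers": 1, "xyz": [1.03, 24.8, -8], "angular": [0, 0, -1.35]}
    - {"fingers": 1, "xyz": [1.03, 24.8, -6], "angular": [0, 0, -1.35]}
    - {"fingers": 1, "xyz": [1.03, 24.8, -6], "angular": [0, 0, -1.35]}

```text
clock: 26.08
position: [0.5995, -0.1691, 0.0791]
ee_rot: [0.199, -3.132, -0.001]
force: [0.1, 0.5, -1.2]
width: 0.281
```

Run:
```python
from h import *
a=np.degrees(.128)+90
rel((*tray(-.02,.033),.033,a))
```

```text
t 26.07 p [ 0.5995 -0.1691  0.0791] jaw 97.3 tilt [-0.004  0.001] w 25.9 F [ 0.1  0.5 -1.2] q [-0.18  0.66  0.57  1.78 -0.46  0.84  2.3 ]
  (np.float64(0.6019511413166759), np.float64(-0.16942298232048913), 0.033, np.float64(97.33385977767453)) xyz [-0.25 -0.06  4.61] ang [ 0.001 -0.004 -0.001] rows 1
```

>>> jog_arm:
  moves:
    - {"fingers": 1, "xyz": [-0.1, 0, 2], "angular": [0, 0, 0]}
    - {"fingers": 1, "xyz": [-0.1, 0, 4], "angular": [0, 0, 0]}
    - {"fingers": 1, "xyz": [-0.1, 0, 4.75], "angular": [0, 0, 0]}
    - {"fingers": 1, "xyz": [-0.1, 0, 4.75], "angular": [0, 0, 0]}
    - {"fingers": 1, "xyz": [-0.1, 0, 4.75], "angular": [0, 0, 0]}

```text
clock: 26.7
position: [0.6023, -0.1696, 0.0336]
ee_rot: [-0.201, 3.135, -0.0]
force: [0.0, 0.4, -1.2]
width: 0.283
```

Run:
```python
from h import *
a=np.degrees(.128)+90
rel((*tray(-.02,.033),.033,a))
```

```text
t 26.70 p [ 0.6023 -0.1696  0.0336] jaw 97.3 tilt [ 0.001 -0.   ] w 26.1 F [ 0.   0.4 -1.2] q [-0.16  0.72  0.53  1.8  -0.5   0.76  2.33]
  (np.float64(0.6019511413166759), np.float64(-0.16942298232048913), 0.033, np.float64(97.33385977767453)) xyz [0.03 0.02 0.06] ang [-0.  0. -0.] rows 1
```

>>> jog_arm:
  moves:
    - {"fingers": 1, "xyz": [0, 0, 0.1], "angular": [0, 0, 0]}
    - {"fingers": 0.17, "xyz": [0, 0, 0.1], "angular": [0, 0, 0]}
    - {"fingers": 0.17, "xyz": [0, 0, 0.1], "angular": [0, 0, 0]}
    - {"fingers": 0.17, "xyz": [0, 0, 0.1], "angular": [0, 0, 0]}
    - {"fingers": 0.17, "xyz": [0, 0, -2], "angular": [0, 0, 0]}
    - {"fingers": 0.17, "xyz": [0, 0, -8], "angular": [0, 0, 0]}
    - {"fingers": 0, "xyz": [0, 0, -11.6], "angular": [0, 0, 0]}
    - {"fingers": 0, "xyz": [0, 0, -11.6], "angular": [0, 0, 0]}
    - {"fingers": 0, "xyz": [0, 0, -11.6], "angular": [0, 0, 0]}

```text
clock: 27.82
position: [0.6019, -0.1692, 0.1499]
ee_rot: [-0.201, 3.135, 0.001]
force: [-0.3, 0.0, 0.4]
width: 0.496
```

Run:
```python
from h import *
im=imaging.get_image("top")[:,:,::-1].copy(); si=imaging.get_image("side")[:,:,::-1].copy()
cv2.imwrite("raw_t6.png",im)
a=crop(im,300,222,345,252,10); b=cv2.resize(crop(im,145,130,210,182,6),(390,312)); c=cv2.resize(crop(si,290,150,390,230,4),(390,312))
bot=np.hstack([b,c]); a=cv2.copyMakeBorder(a[:280],0,0,0,780-450,0); cv2.imwrite("pics/t6.png",np.vstack([a,bot]))
g=im.astype(int).sum(2)/3; m=(g[228:248,315:342]<62).astype(np.uint8)
cs,_=cv2.findContours(m,0,1); k=max(cs,key=cv2.contourArea)+np.array([315,228]); r=cv2.minAreaRect(k); print(r)
bx=onplane("top",cv2.boxPoints(r),.06); print(bx,bx.mean(0))
rel((.4036,-.1801,.12,72))
```

```text
((338.5, 240.5), (13.0, 5.0), 90.0)
[[ 0.41236318 -0.20152469  0.06      ]
 [ 0.41198319 -0.21483823  0.06      ]
 [ 0.37775405 -0.21361842  0.06      ]
 [ 0.37814857 -0.2003255   0.06      ]] [ 0.39506225 -0.20757671  0.06      ]
t 27.93 p [ 0.6014 -0.1691  0.1487] jaw 97.3 tilt [-0.001  0.   ] w 45.8 F [0.6 0.  0.9] q [-0.22  0.58  0.63  1.72 -0.4   0.97  2.25]
  (0.4036, -0.1801, 0.12, 72) xyz [19.76  1.43  2.9 ] ang [ 0.    -0.002  0.442] rows 4
```

View pics/t6.png

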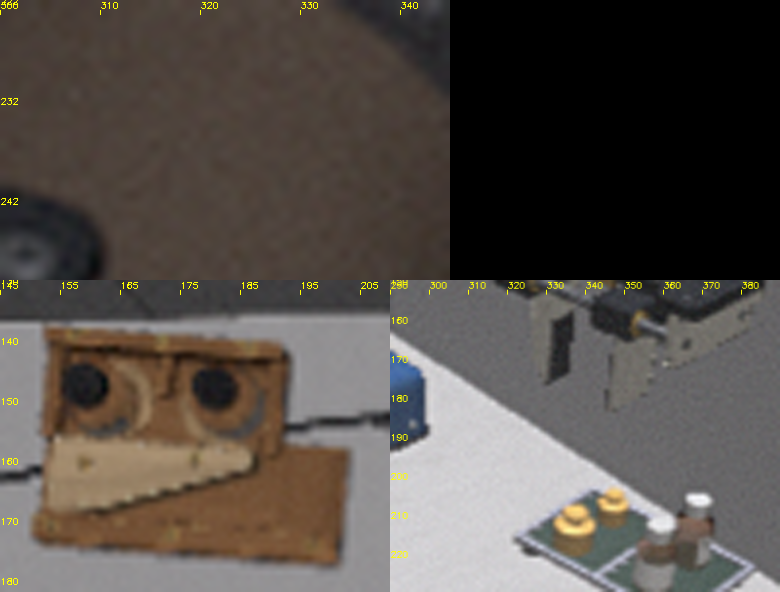

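All four loose things are in place: two black caps at px (158,147) and (180,147) in the carrier, and the weight and white vial in their own bays. For the wedge I measure from the first, unobstructed picture.

Run:
```python
from h import *
np.set_printoptions(precision=4,suppress=True)
im=cv2.imread("raw_top.png"); big=cv2.resize(im[222:252,300:345],None,fx=8,fy=8,interpolation=cv2.INTER_CUBIC)
hs=cv2.cvtColor(big,cv2.COLOR_BGR2HSV); g=big.mean(2)
to=lambda p:np.array([300,222])+(np.array(p)+.5)/8-.5
def big_c(m):
    cs,_=cv2.findContours(m.astype(np.uint8),0,cv2.CHAIN_APPROX_NONE); return max(cs,key=cv2.contourArea)
k=big_c(g<75); r=cv2.minAreaRect(k); b=onplane("top",to(cv2.boxPoints(r)),.055); e=np.diff(np.vstack([b,b[:1]]),axis=0)
print("grip",b.mean(0),np.linalg.norm(e,axis=1),np.degrees(np.arctan2(e[:,1],e[:,0])))
w=big_c((hs[...,1]>70)|(g<75)); q=cv2.approxPolyDP(w,10,True).reshape(-1,2); X=onplane("top",to(q),.02); print("body\n",X); e=np.diff(np.vstack([X,X[:1]]),axis=0)
print(np.linalg.norm(e,axis=1),np.degrees(np.arctan2(e[:,1],e[:,0])))
```

```text
grip [ 0.4038 -0.1805  0.055 ] [0.0184 0.0303 0.0184 0.0303] [ -19.2047 -108.687   160.7054   71.2973]
body
 [[ 0.4146 -0.2141  0.02  ]
 [ 0.4156 -0.1399  0.02  ]
 [ 0.412  -0.1343  0.02  ]
 [ 0.3866 -0.2031  0.02  ]]
[0.0742 0.0067 0.0734 0.0301] [  89.1876  122.6835 -110.2872  -21.4113]
```

>>> jog_arm:
  moves:
    - {"fingers": 0, "xyz": [6, 0.5, 0], "angular": [0, 0, 0.1]}
    - {"fingers": 0, "xyz": [12, 1, 0], "angular": [0, 0, 0.25]}
    - {"fingers": 0, "xyz": [17, 1.5, 1], "angular": [0, 0, 0.471]}
    - {"fingers": 0, "xyz": [19.4, 1.1, 4], "angular": [0, 0, 0.471]}
    - {"fingers": 0, "xyz": [19.4, 1.1, 5], "angular": [0, 0, 0.471]}
    - {"fingers": 0, "xyz": [19.4, 1.1, 5], "angular": [0, 0, 0.471]}
    - {"fingers": 0, "xyz": [19.4, 1.1, 5], "angular": [0, 0, 0.471]}

```text
clock: 28.8
position: [0.4096, -0.1835, 0.0997]
ee_rot: [0.534, 3.095, -0.001]
force: [0.3, 0.3, 0.2]
width: 0.497
```

Run:
```python
from h import *
rel((.4073,-.1828,.047,70.3))
si=imaging.get_image("side")[:,:,::-1].copy(); cv2.imwrite("pics/s7.png",crop(si,220,180,340,275,6))
```

```text
t 28.80 p [ 0.4096 -0.1835  0.0997] jaw 70.4 tilt [ 0.001 -0.001] w 45.7 F [0.3 0.3 0.2] q [-0.27  0.42  0.76  2.2  -0.46  0.68  2.04]
  (0.4073, -0.1828, 0.047, 70.3) xyz [ 0.24 -0.01  5.27] ang [-0.     0.001  0.002] rows 1
```

View pics/s7.png

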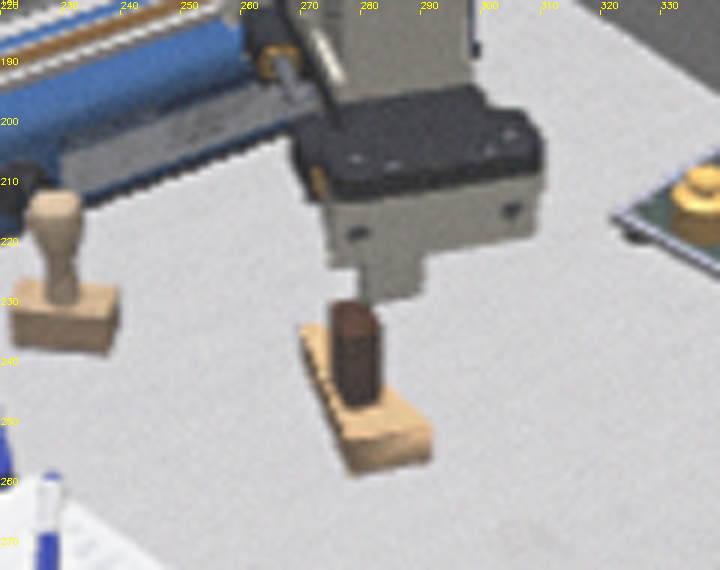

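The wedge stands under the fingers, grip at px (279,238). I go down and grip.

>>> jog_arm:
  moves:
    - {"fingers": 0, "xyz": [0.24, 0, 2], "angular": [0, 0, 0]}
    - {"fingers": 0, "xyz": [0.24, 0, 4.5], "angular": [0, 0, 0]}
    - {"fingers": 0, "xyz": [0.24, 0, 5.25], "angular": [0, 0, 0]}
    - {"fingers": 0, "xyz": [0.24, 0, 5.25], "angular": [0, 0, 0]}
    - {"fingers": 1, "xyz": [0.24, 0, 5.25], "angular": [0, 0, 0]}
    - {"fingers": 1, "xyz": [0.24, 0, 5.25], "angular": [0, 0, 0]}
    - {"fingers": 1, "xyz": [0.24, 0, 5.25], "angular": [0, 0, 0]}
    - {"fingers": 1, "xyz": [0.24, 0, 5.25], "angular": [0, 0, 0]}
    - {"fingers": 1, "xyz": [0.24, 0, 5.25], "angular": [0, 0, 0]}
  grip_force: 40

```text
clock: 29.98
position: [0.4064, -0.1825, 0.0473]
ee_rot: [0.536, 3.095, 0.0]
force: [-1.5, 1.2, 7.0]
width: 0.259
```

Run:
```python
from h import *
rel((.4073,-.1828,.37,70.3),(*car(-.017,-.03),.37,84.15))
```

```text
t 29.98 p [ 0.4064 -0.1825  0.0473] jaw 70.4 tilt [0.001 0.   ] w 23.8 F [-1.5  1.2  7. ] q [-0.17  0.51  0.64  2.24 -0.59  0.56  2.14]
  (0.4073, -0.1828, 0.37, 70.3) xyz [-1.300e-01  2.000e-02 -3.227e+01] ang [0.    0.001 0.001] rows 6
  (np.float64(0.6120336606347887), np.float64(0.20688691955062177), 0.37, 84.15) xyz [ -6.31  43.6  -32.25] ang [ 0.     0.001 -0.241] rows 9
```

>>> jog_arm:
  moves:
    - {"fingers": 1, "xyz": [0, 0, -4], "angular": [0, 0, 0]}
    - {"fingers": 1, "xyz": [0, 0, -10], "angular": [0, 0, 0]}
    - {"fingers": 1, "xyz": [0, 0, -16], "angular": [0, 0, 0]}
    - {"fingers": 1, "xyz": [0, 0, -22], "angular": [0, 0, 0]}
    - {"fingers": 1, "xyz": [0, 0, -28], "angular": [0, 0, 0]}
    - {"fingers": 1, "xyz": [-0.3, 2, -32.3], "angular": [0, 0, 0]}
    - {"fingers": 1, "xyz": [-6.3, 43.6, -32.3], "angular": [0, 0, -0.241]}
    - {"fingers": 1, "xyz": [-6.3, 43.6, -32.3], "angular": [0, 0, -0.241]}
    - {"fingers": 1, "xyz": [-6.3, 43.6, -32.3], "angular": [0, 0, -0.241]}
    - {"fingers": 1, "xyz": [-6.3, 43.6, -32.3], "angular": [0, 0, -0.241]}
    - {"fingers": 1, "xyz": [-6.3, 43.6, -32.3], "angular": [0, 0, -0.241]}
    - {"fingers": 1, "xyz": [-6.3, 43.6, -32.3], "angular": [0, 0, -0.241]}

```text
clock: 31.48
position: [0.5912, 0.1688, 0.3696]
ee_rot: [-0.16, -3.137, -0.0]
force: [0.8, -0.0, -0.5]
width: 0.258
```

Run:
```python
from h import *
rel((*car(-.017,-.03),.37,84.15),(*car(-.017,-.03),.2,84.15))
```

```text
t 31.48 p [0.5912 0.1688 0.3696] jaw 84.2 tilt [-0.  0.] w 23.7 F [ 0.8 -0.  -0.5] q [-0.89  0.41  0.8   1.44 -0.29  1.42  1.38]
  (np.float64(0.6120336606347887), np.float64(0.20688691955062177), 0.37, 84.15) xyz [-1.69  4.   -0.04] ang [ 0. -0.  0.] rows 1
  (np.float64(0.6120336606347887), np.float64(0.20688691955062177), 0.2, 84.15) xyz [-1.7   4.   16.96] ang [ 0. -0.  0.] rows 3
```

>>> jog_arm:
  moves:
    - {"fingers": 1, "xyz": [-1.7, 4, 0], "angular": [0, 0, 0]}
    - {"fingers": 1, "xyz": [-1.7, 4, 3], "angular": [0, 0, 0]}
    - {"fingers": 1, "xyz": [-1.7, 4, 9], "angular": [0, 0, 0]}
    - {"fingers": 1, "xyz": [-1.7, 4, 15], "angular": [0, 0, 0]}
    - {"fingers": 1, "xyz": [-1.7, 4, 20], "angular": [0, 0, 0]}
    - {"fingers": 1, "xyz": [-1.7, 4, 22], "angular": [0, 0, 0]}
    - {"fingers": 1, "xyz": [-1.7, 4, 22], "angular": [0, 0, 0]}
    - {"fingers": 1, "xyz": [-1.7, 4, 22], "angular": [0, 0, 0]}

```text
clock: 32.48
position: [0.6131, 0.2051, 0.152]
ee_rot: [0.16, 3.135, 0.002]
force: [0.4, 0.5, -0.1]
width: 0.26
```

Run:
```python
from h import *
im=imaging.get_image("top")[:,:,::-1].copy(); cv2.imwrite("pics/t8.png",crop(im,130,110,260,195,6))
rel((*car(-.017,-.064),.148,84.15),(*car(-.017,-.064),.1,84.15))
print(onplane("top",[[233,140]],.27),onplane("top",[[236,178]],.2))
```

```text
t 32.52 p [0.6131 0.2051 0.1521] jaw 84.2 tilt [0.003 0.001] w 24.2 F [ 0.3 -0.5 -1.3] q [-0.84  0.62  0.69  1.67 -0.45  1.01  1.47]
  (np.float64(0.6085716710193345), np.float64(0.1730636342592358), 0.148, 84.15) xyz [ 0.13 -3.24  0.41] ang [0.002 0.003 0.   ] rows 1
  (np.float64(0.6085716710193345), np.float64(0.1730636342592358), 0.1, 84.15) xyz [ 0.14 -3.25  5.21] ang [0.002 0.003 0.   ] rows 1
[[0.62855627 0.0565529  0.27      ]] [[0.55263422 0.05429355 0.2       ]]
```

View pics/t8.png

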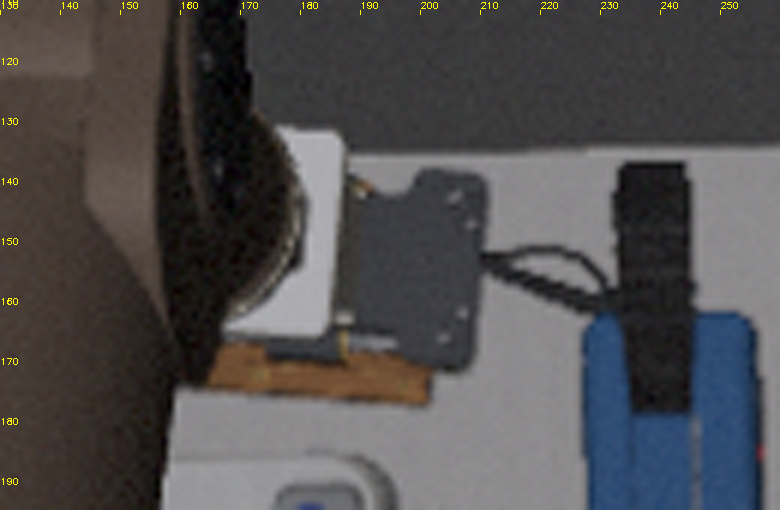

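The gripper body's right end (px 210) is well clear of the lever (px 231). I move back along -y and then lower.

>>> jog_arm:
  moves:
    - {"fingers": 1, "xyz": [0.24, -1.6, 1], "angular": [0, 0, 0]}
    - {"fingers": 1, "xyz": [0.24, -3.2, 3], "angular": [0, 0, 0]}
    - {"fingers": 1, "xyz": [0.24, -3.2, 5], "angular": [0, 0, 0]}
    - {"fingers": 1, "xyz": [0.24, -3.2, 5], "angular": [0, 0, 0]}
    - {"fingers": 1, "xyz": [0.24, -3.2, 5], "angular": [0, 0, 0]}

```text
clock: 33.15
position: [0.6064, 0.174, 0.1001]
ee_rot: [0.159, 3.137, 0.001]
force: [0.6, 0.6, 0.3]
width: 0.258
```

Run:
```python
from h import *
rel((*car(-.018,-.064),.0625,84.15))
im=imaging.get_image("top")[:,:,::-1].copy(); cv2.imwrite("pics/t9.png",crop(im,140,125,240,185,7))
```

```text
t 33.15 p [0.6064 0.174  0.1001] jaw 84.2 tilt [0. 0.] w 23.7 F [0.6 0.6 0.3] q [-0.78  0.66  0.65  1.75 -0.49  0.9   1.55]
  (np.float64(0.6075768685107643), np.float64(0.17316545748321974), 0.0625, 84.15) xyz [-0.13 -0.07  3.76] ang [0.    0.    0.001] rows 1
```

View pics/t9.png

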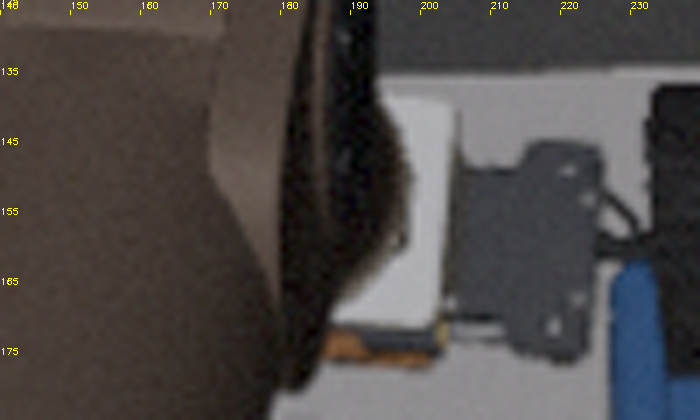

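>>> jog_arm:
  moves:
    - {"fingers": 1, "xyz": [-0.12, -0.05, 0.8], "angular": [0, 0, 0]}
    - {"fingers": 1, "xyz": [-0.12, -0.05, 1.6], "angular": [0, 0, 0]}
    - {"fingers": 1, "xyz": [-0.12, -0.05, 2.4], "angular": [0, 0, 0]}
    - {"fingers": 1, "xyz": [-0.12, -0.05, 3], "angular": [0, 0, 0]}
    - {"fingers": 1, "xyz": [-0.12, -0.05, 3.3], "angular": [0, 0, 0]}
    - {"fingers": 1, "xyz": [-0.12, -0.05, 3.3], "angular": [0, 0, 0]}

```text
clock: 33.95
position: [0.6071, 0.1727, 0.0666]
ee_rot: [-0.16, -3.137, 0.0]
force: [0.2, -0.1, -0.0]
width: 0.26
```

Run:
```python
from h import *
rel((*car(-.018,-.064),.0625,84.15))
```

```text
t 33.95 p [0.6071 0.1727 0.0666] jaw 84.2 tilt [-0. -0.] w 23.9 F [ 0.2 -0.1 -0. ] q [-0.76  0.7   0.62  1.77 -0.52  0.84  1.57]
  (np.float64(0.6075768685107643), np.float64(0.17316545748321974), 0.0625, 84.15) xyz [-0.04  0.05  0.41] ang [-0. -0.  0.] rows 1
```

>>> jog_arm:
  moves:
    - {"fingers": 1, "xyz": [-0.04, 0.05, 0.2], "angular": [0, 0, 0]}
    - {"fingers": 1, "xyz": [-0.04, 0.05, 0.4], "angular": [0, 0, 0]}
    - {"fingers": 1, "xyz": [-0.04, 0.05, 0.45], "angular": [0, 0, 0]}
    - {"fingers": 1, "xyz": [-0.04, 0.05, 0.45], "angular": [0, 0, 0]}

```text
clock: 34.45
position: [0.6076, 0.1733, 0.0624]
ee_rot: [0.16, 3.137, 0.0]
force: [-0.6, 0.1, 0.1]
width: 0.258
```

Run:
```python
from h import *
rel((*car(-.0205,-.04),.0625,84.15),(*car(-.0215,-.01),.0625,84.15))
```

```text
t 34.45 p [0.6076 0.1733 0.0624] jaw 84.2 tilt [0. 0.] w 23.7 F [-0.6  0.1  0.1] q [-0.76  0.71  0.61  1.77 -0.53  0.84  1.58]
  (np.float64(0.6075336196149536), np.float64(0.19729527574886382), 0.0625, 84.15) xyz [ 0.25  2.39 -0.01] ang [0. 0. 0.] rows 1
  (np.float64(0.6095935138259018), np.float64(0.22724117422995305), 0.0625, 84.15) xyz [ 0.35  5.39 -0.01] ang [0. 0. 0.] rows 1
```

>>> jog_arm:
  moves:
    - {"fingers": 1, "xyz": [0.05, 0.5, 0], "angular": [0, 0, 0]}
    - {"fingers": 1, "xyz": [0.1, 1, 0], "angular": [0, 0, 0]}
    - {"fingers": 1, "xyz": [0.15, 1.5, 0], "angular": [0, 0, 0]}
    - {"fingers": 1, "xyz": [0.2, 2, 0], "angular": [0, 0, 0]}
    - {"fingers": 1, "xyz": [0.25, 2.4, 0], "angular": [0, 0, 0]}
    - {"fingers": 1, "xyz": [0.25, 2.4, 0], "angular": [0, 0, 0]}

```text
clock: 35.2
position: [0.6077, 0.1982, 0.0624]
ee_rot: [0.159, 3.137, 0.001]
force: [0.5, 1.2, 0.3]
width: 0.258
```

Run:
```python
from h import *
rel((*car(-.0215,-.025),.0625,84.15),(*car(-.0215,-.01),.0625,84.15))
```

```text
t 35.20 p [0.6077 0.1982 0.0624] jaw 84.2 tilt [0.    0.001] w 23.7 F [0.5 1.2 0.3] q [-0.79  0.72  0.62  1.75 -0.53  0.85  1.54]
  (np.float64(0.6080661654661426), np.float64(0.21231913660140042), 0.0625, 84.15) xyz [ 0.11  1.41 -0.01] ang [0.001 0.    0.001] rows 1
  (np.float64(0.6095935138259018), np.float64(0.22724117422995305), 0.0625, 84.15) xyz [ 0.11  2.91 -0.01] ang [0.001 0.    0.001] rows 1
```

>>> jog_arm:
  moves:
    - {"fingers": 1, "xyz": [0.05, 0.4, 0], "angular": [0, 0, 0]}
    - {"fingers": 1, "xyz": [0.08, 0.8, 0], "angular": [0, 0, 0]}
    - {"fingers": 1, "xyz": [0.1, 1.2, 0], "angular": [0, 0, 0]}
    - {"fingers": 1, "xyz": [0.1, 1.5, 0], "angular": [0, 0, 0]}
    - {"fingers": 1, "xyz": [0.1, 1.5, 0], "angular": [0, 0, 0]}

```text
clock: 35.83
position: [0.609, 0.2105, 0.0626]
ee_rot: [0.162, 3.136, -0.003]
force: [2.6, -5.0, 0.9]
width: 0.26
```

Run:
```python
from h import *
rel((*car(-.0215,-.01),.0625,84.15))
```

```text
t 35.83 p [0.609  0.2105 0.0626] jaw 84.1 tilt [ 0.001 -0.002] w 23.9 F [ 2.6 -5.   0.9] q [-0.81  0.72  0.62  1.74 -0.53  0.85  1.52]
  (np.float64(0.6095935138259018), np.float64(0.22724117422995305), 0.0625, 84.15) xyz [0.11 1.68 0.  ] ang [-0.002  0.002 -0.001] rows 1
```

>>> jog_arm:
  moves:
    - {"fingers": 1, "xyz": [0, 0.4, 0], "angular": [0, 0, 0]}
    - {"fingers": 1, "xyz": [0, 0.8, 0], "angular": [0, 0, 0]}
    - {"fingers": 1, "xyz": [0, 1.2, 0], "angular": [0, 0, 0]}
    - {"fingers": 1, "xyz": [0, 1.6, 0], "angular": [0, 0, 0]}
    - {"fingers": 1, "xyz": [0, 1.6, 0], "angular": [0, 0, 0]}

```text
clock: 36.45
position: [0.6105, 0.2263, 0.0626]
ee_rot: [0.162, 3.136, -0.004]
force: [2.0, -4.8, 1.3]
width: 0.259
```

Run:
```python
from h import *
rel((*car(-.0215,-.01),.0625,84.15))
```

```text
t 36.45 p [0.6105 0.2263 0.0626] jaw 84.1 tilt [ 0.001 -0.002] w 23.8 F [ 2.  -4.8  1.3] q [-0.83  0.73  0.62  1.72 -0.53  0.87  1.49]
  (np.float64(0.6095935138259018), np.float64(0.22724117422995305), 0.0625, 84.15) xyz [0.1  0.09 0.01] ang [-0.002  0.001 -0.001] rows 1
```

>>> jog_arm:
  moves:
    - {"fingers": 1, "xyz": [0, 0.2, 0], "angular": [0, 0, 0]}
    - {"fingers": 1, "xyz": [0, 0.4, 0], "angular": [0, 0, 0]}
    - {"fingers": 1, "xyz": [0, 0.6, 0], "angular": [0, 0, 0]}
    - {"fingers": 1, "xyz": [0, 0.6, 0], "angular": [0, 0, 0]}
    - {"fingers": 1, "xyz": [0, 0.6, 0], "angular": [0, 0, 0]}

```text
clock: 37.08
position: [0.6109, 0.2303, 0.0626]
ee_rot: [0.164, 3.137, -0.006]
force: [0.6, -11.2, 3.9]
width: 0.262
```

Run:
```python
from h import *
rel((*car(-.0215,-.01),.0625,84.15))
```

```text
t 37.08 p [0.6109 0.2303 0.0626] jaw 84.0 tilt [ 0.    -0.004] w 24.1 F [  0.6 -11.2   3.9] q [-0.83  0.74  0.62  1.71 -0.53  0.87  1.48]
  (np.float64(0.6095935138259018), np.float64(0.22724117422995305), 0.0625, 84.15) xyz [ 0.1  -0.32  0.01] ang [-0.004  0.001 -0.003] rows 1
```

>>> jog_arm:
  moves:
    - {"fingers": 1, "xyz": [0, 0.15, 0], "angular": [0, 0, 0]}
    - {"fingers": 1, "xyz": [0, 0.3, 0], "angular": [0, 0, 0]}
    - {"fingers": 1, "xyz": [0, 0.3, 0], "angular": [0, 0, 0]}
    - {"fingers": 1, "xyz": [0, 0.3, 0], "angular": [0, 0, 0]}

```text
clock: 37.58
position: [0.611, 0.2305, 0.0626]
ee_rot: [-0.167, -3.137, 0.011]
force: [-1.2, -16.4, 8.0]
width: 0.257
```

Run:
```python
from h import *
rel((*car(-.0215,-.01),.0625,84.15))
```

```text
t 37.58 p [0.611  0.2305 0.0626] jaw 83.9 tilt [-0.    -0.007] w 23.6 F [ -1.2 -16.4   8. ] q [-0.84  0.74  0.62  1.71 -0.53  0.87  1.48]
  (np.float64(0.6095935138259018), np.float64(0.22724117422995305), 0.0625, 84.15) xyz [ 0.11 -0.34  0.02] ang [-0.007  0.    -0.004] rows 1
```

>>> jog_arm:
  moves:
    - {"fingers": 1, "xyz": [0, -0.2, 0], "angular": [0, 0, 0]}
    - {"fingers": 1, "xyz": [0, -0.5, 0], "angular": [0, 0, 0]}
    - {"fingers": 1, "xyz": [0, -0.5, 0], "angular": [0, 0, 0]}

```text
clock: 37.95
position: [0.6109, 0.2303, 0.0626]
ee_rot: [0.162, 3.136, -0.003]
force: [2.9, -6.6, 2.8]
width: 0.258
```

Run:
```python
from h import *
rel((*car(-.0215,-.01),.0625,84.15))
```

```text
t 37.95 p [0.6109 0.2303 0.0626] jaw 84.1 tilt [ 0.001 -0.002] w 23.7 F [ 2.9 -6.6  2.8] q [-0.83  0.74  0.62  1.71 -0.53  0.87  1.49]
  (np.float64(0.6095935138259018), np.float64(0.22724117422995305), 0.0625, 84.15) xyz [ 0.1  -0.32  0.01] ang [-0.002  0.001 -0.001] rows 1
```

>>> jog_arm:
  moves:
    - {"fingers": 1, "xyz": [-0.1, -0.3, 0], "angular": [0, 0, 0]}
    - {"fingers": 1, "xyz": [-0.1, -0.3, 0], "angular": [0, 0, 0]}
    - {"fingers": 0.05, "xyz": [-0.1, -0.3, 0], "angular": [0, 0, 0]}
    - {"fingers": 0.05, "xyz": [-0.1, -0.3, 0], "angular": [0, 0, 0]}
    - {"fingers": 0.05, "xyz": [-0.1, -0.3, 0], "angular": [0, 0, 0]}
    - {"fingers": 0.05, "xyz": [-0.1, -0.3, -2], "angular": [0, 0, 0]}
    - {"fingers": 0.05, "xyz": [-0.1, -0.3, -8], "angular": [0, 0, 0]}
    - {"fingers": 0.05, "xyz": [-0.1, -0.3, -28], "angular": [0, 0, 0]}
    - {"fingers": 0.05, "xyz": [-0.1, -0.3, -28], "angular": [0, 0, 0]}
    - {"fingers": 0.05, "xyz": [-0.1, -0.3, -28], "angular": [0, 0, 0]}
    - {"fingers": 0.05, "xyz": [-0.1, -0.3, -28], "angular": [0, 0, 0]}

```text
clock: 39.33
position: [0.6125, 0.2284, 0.3488]
ee_rot: [0.161, 3.13, 0.006]
force: [1.1, 0.3, -0.9]
width: 0.474
```

Run:
```python
from h import *
rel((.45,.1,.36,84.15))
```

```text
t 39.33 p [0.6125 0.2284 0.3488] jaw 84.1 tilt [0.008 0.003] w 43.6 F [ 1.1  0.3 -0.9] q [-0.91  0.49  0.78  1.38 -0.34  1.4   1.33]
  (0.45, 0.1, 0.36, 84.15) xyz [ 14.84 -14.43  -1.29] ang [ 0.004  0.008 -0.001] rows 4
```

Now I clear the view for a final check.

>>> jog_arm:
  moves:
    - {"fingers": 0, "xyz": [15, -16, -2], "angular": [0, 0, 0]}
    - {"fingers": 0, "xyz": [15, -16, -2], "angular": [0, 0, 0]}
    - {"fingers": 0, "xyz": [15, -16, -2], "angular": [0, 0, 0]}
    - {"fingers": 0, "xyz": [15, -16, -2], "angular": [0, 0, 0]}
    - {"fingers": 0, "xyz": [15, -16, -2], "angular": [0, 0, 0]}
    - {"fingers": 0, "xyz": [15, -16, -2], "angular": [0, 0, 0]}

```text
clock: 40.08
position: [0.4455, 0.0858, 0.3626]
ee_rot: [0.159, 3.137, 0.002]
force: [0.3, 0.9, 0.2]
width: 0.497
```

Run:
```python
from h import *
im=imaging.get_image("top")[:,:,::-1].copy(); cv2.imwrite("raw_t10.png",im)
cv2.imwrite("pics/t10.png",np.hstack([crop(im,145,130,210,182,7),cv2.resize(crop(im,295,130,360,182,7),(325,364))[:, :325]]))
g=im.mean(2)
for w in((150,138,170,156),(171,138,192,156)):
    x0,y0,x1,y1=w; n,l,s,c=cv2.connectedComponentsWithStats((g[y0:y1,x0:x1]<42).astype(np.uint8)); i=1+np.argmax(s[1:,4]); p=onplane("top",[c[i]+[x0,y0]],.077)[0][:2]-[.632,.235]
    a=-.102; print(c[i]+[x0,y0],s[i,4],"carrier mm",1000*np.array([np.cos(a)*p[0]+np.sin(a)*p[1],-np.sin(a)*p[0]+np.cos(a)*p[1]]))
```

```text
[159.96610169 143.69491525] 59 carrier mm [27.35451422 25.1302372 ]
[180.93220339 144.93220339] 59 carrier mm [ 28.17950108 -30.55644135]
```

View pics/t10.png

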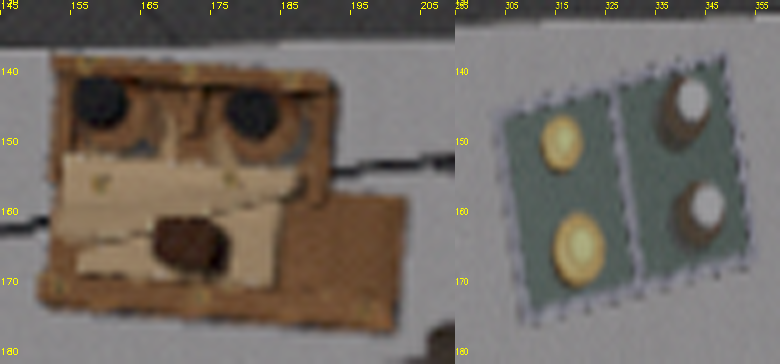

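The final top view shows both black caps against the back wall at px (160,144) and (181,145). The wedge is tight between fence and bar, the bar edge has moved from about row 156.5 to 152 (about 12 mm), and the tray things are sorted and upright. I hand in.

```bash
python3 -c "
from cell import job
print(job.sign_off())"
```

```text
the job is handed in; nothing more can be done
None
```

The sorting and clamping are done and the job is handed in, at about 40 s of the 131 s allowed. No verdict was reported, so the results below are my own checks.

- **Vials in the carrier:** The two black-capped vials stand upright, one in each bay. I measured them at carrier x of about 27 and 28 mm, y of +25 and -31 mm. The x values are 2 to 3 mm more than the 25.5 mm that contact with the back wall gives. I put that down to calibration and mask error.
- **Wedge and clamp bar:** I drove the wedge until it stopped at about 16 N. That is slightly above the 5 to 15 N you gave. Its origin ended at y of about -7 mm in the carrier, judged from the gripper's position. In the last picture the bar's edge had moved about 12 mm, read off by eye at about 2.7 mm per pixel. I had no direct reading of the bar's travel.
- **Tray:** The white-capped vial and the brass weight stand upright in the bays of their own kind. The two pieces already there look unmoved in the picture; I did not re-measure them.
- **Arm:** It ended clear of everything, with no force on it beyond noise.

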